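# Change over the cells in a ventilator battery charger

## Task

First take every charged (green) cell out of the charger and lay it in the blue tray; then take the drained (orange) cells one after another from the stop of the sloped feeder and seat each in a free cradle of the charger, lying squarely along it, until the feeder is empty. Finally press both charger covers down until they click and stay fully shut, and leave the meter and the screwdriver where they are.

Things in the scene. Friction and masses are not known exactly. Their poses are not given: they have to be found in the camera images.
- charger: cream bench charger, fixed. Origin at table height; x away from the robot, y left. Base x = -86 to 114, 226 mm wide, 10 mm thick. Two bays at y = +56 (left) and -56 mm (right), each with a cover hinged at the back about an axis along y at x = +70 mm, 66 mm up, in the plane of the plate's underside. Catch post before each bay: x = -89 to -101 mm, 24 mm wide, 76 mm high.
- slot0 (a point): centre of a cell seated in the left bay's near cradle, 40 mm above the table: charger frame x = -46 mm, y = 56 mm. Cradles are black V troughs 36 mm long along the charger's y; a cell lies in them along y, either way round (the charger senses polarity), both ends overhanging freely 30 mm above the base plate.
- slot1 (a point): centre of a cell seated in the left bay's far cradle, 40 mm above the table: charger frame x = -2 mm, y = 56 mm. Clear height over the cells under the shut cover: 9 mm.
- slot2 (a point): centre of a cell seated in the right bay's near cradle, 40 mm above the table: charger frame x = -46 mm, y = -56 mm. 
- slot3 (a point): centre of a cell seated in the right bay's far cradle, 40 mm above the table: charger frame x = -2 mm, y = -56 mm. Behind the bays stands an electronics block 60 mm high, x = 74 to 114 mm.
- cover_left (a joint): hinge angle (rad) of the left bay's cover: 0 shut, 1.57 straight up, limits 0 to 2.0; stays where left (0.075 N m friction). Clear plate, navy frame; 78 mm wide, 5 mm thick, 145 mm from hinge to front edge. At about 0.09 rad its front edge rests on a sprung ball; about 8 to 13 N down near the front edge carries it past with a click, and the ball pulls it fully shut (0 to 0.01) and holds it; let go before that and it springs back to 0.09.
- cover_right (a joint): hinge angle (rad) of the right bay's cover: 0 shut, 1.57 straight up, limits 0 to 2.0; stays where left (0.075 N m friction). Clear plate, navy frame; 78 mm wide, 5 mm thick, 145 mm from hinge to front edge. At about 0.09 rad its front edge rests on a sprung ball; about 8 to 13 N down near the front edge carries it past with a click, and the ball pulls it fully shut (0 to 0.01) and holds it; let go before that and it springs back to 0.09.
- press_left (a point): middle of the orange press patch on the left cover's outer face, 120 mm from the hinge; moves with the cover: its z axis is the plate's outward normal (up when shut, away from the robot when upright), its x axis points along the plate to the hinge
- press_right (a point): the same on the right cover
- feeder: aluminium gravity feeder, fixed, rising away from the robot (its x) at 14 degrees. Cells lie across it (along y) and roll down against a red stop at the near end. Origin at table height under the stop cell's centre. Floor 44 mm wide, stop 30 mm wide; 70 mm wide over its side walls; foot 100 mm wide, 170 mm long.
- stop_cell (a point): centre of a cell lying against the feeder's stop, 60 mm above the table. Its two ends are free to grip. Side walls begin 24 mm behind this point; two roof bars over the waiting cells begin 22 mm behind it (top 34 mm above this point there, rising to 58 mm), so only the cell at the stop can be lifted out.
- tray: loose blue open tray for charged cells, 150 mm (x) by 170 mm (y) outside, 35 mm high, walls and floor 4 mm, 0.45 kg. Origin at the centre of its underside.
- meter: bystander: yellow hand-held test meter, 150 x 78 x 34 mm, origin at the centre of its underside
- screwdriver: bystander: yellow-handled screwdriver, 200 mm long, lying flat along its x axis
- charged0: green cylindrical cell with black bands near both flat metal ends, 34 mm in diameter and 61 mm long, 0.14 kg. Origin at its middle; its y axis lies along the cell. One of 1 to 3 charged cells (the others are absent) lying in the charger's cradles at the start.
- drained0: orange cylindrical cell with black bands near both flat metal ends, 34 mm in diameter and 61 mm long, 0.14 kg. Origin at its middle; its y axis lies along the cell. One of three drained cells queued in the feeder at the start.
- charged1: green cylindrical cell with black bands near both flat metal ends, 34 mm in diameter and 61 mm long, 0.14 kg. Origin at its middle; its y axis lies along the cell. One of 1 to 3 charged cells (the others are absent) lying in the charger's cradles at the start.
- drained1: orange cylindrical cell with black bands near both flat metal ends, 34 mm in diameter and 61 mm long, 0.14 kg. Origin at its middle; its y axis lies along the cell. One of three drained cells queued in the feeder at the start.
- charged2: green cylindrical cell with black bands near both flat metal ends, 34 mm in diameter and 61 mm long, 0.14 kg. Origin at its middle; its y axis lies along the cell. One of 1 to 3 charged cells (the others are absent) lying in the charger's cradles at the start.
- drained2: orange cylindrical cell with black bands near both flat metal ends, 34 mm in diameter and 61 mm long, 0.14 kg. Origin at its middle; its y axis lies along the cell. One of three drained cells queued in the feeder at the start.
- charged3: green cylindrical cell with black bands near both flat metal ends, 34 mm in diameter and 61 mm long, 0.14 kg. Origin at its middle; its y axis lies along the cell. One of 1 to 3 charged cells (the others are absent) lying in the charger's cradles at the start.
Things that resemble listed ones, but are neither listed nor needed, are in the scene too. What is shaped like the drained1 but purple or yellow is not meant.

How it is judged:
On the way, in this order (a step that is already met when the one before it is completed fails the run):
1. every charged cell lies in the tray (x of charged0 in the frame of tray between -0.071 and 0.071 m and y of charged0 in the frame of tray between -0.081 and 0.081 m and z of each of charged0, charged1, charged2, charged3 in the frame of tray below 0.045 m and linear speed of each of charged0, charged1, charged2, charged3 below 0.05 m/s and x of charged1 in the frame of tray between -0.071 and 0.071 m and y of charged1 in the frame of tray between -0.081 and 0.081 m and x of charged2 in the frame of tray between -0.071 and 0.071 m and y of charged2 in the frame of tray between -0.081 and 0.081 m and x of charged3 in the frame of tray between -0.071 and 0.071 m and y of charged3 in the frame of tray between -0.081 and 0.081 m), for 0.2 s.
2. every drained cell lies seated in a cradle of the charger ((distance between drained0 and slot0 below 0.01 m or distance between drained0 and slot1 below 0.01 m or distance between drained0 and slot2 below 0.01 m or distance between drained0 and slot3 below 0.01 m) and angle between the y axis of each of drained0, drained1, drained2 and the y axis of charger, either way round below 0.15 rad and linear speed of each of drained0, drained1, drained2 below 0.05 m/s and (distance between drained1 and slot0 below 0.01 m or distance between drained1 and slot1 below 0.01 m or distance between drained1 and slot2 below 0.01 m or distance between drained1 and slot3 below 0.01 m) and (distance between drained2 and slot0 below 0.01 m or distance between drained2 and slot1 below 0.01 m or distance between drained2 and slot2 below 0.01 m or distance between drained2 and slot3 below 0.01 m)), for 0.2 s.
At the end, for the whole second after the job is handed in: Every charged cell lies in the upright tray (centre inside its walls), every drained cell lies in a charger cradle (centre within 10 mm of the seated place, within 0.15 rad of square, at rest), and both covers stay shut by themselves (under 0.03 rad) (all of step 1 and all of step 2 and value of joint each of cover_left, cover_right below 0.03 rad and angle between tray's own z axis and vertical below 0.1 rad); the robot touches nothing.
It fails at once if the meter is pushed more than 4 cm (distance of meter from where it was at the start of the episode above 0.04 m).
It fails at once if the screwdriver is pushed more than 4 cm (distance of screwdriver from where it was at the start of the episode above 0.04 m).
Of charged0, charged1, charged2, charged3 only 1 to 3 are there at a start; the rules pass over those that are not, and their reading is None.
At some moment in a run one of tray may be knocked a few centimetres aside while the robot is not near it.
Once in a run the grip may slacken for a moment while it holds something.
It also fails if it takes over 210 s, if anything falls off the work surface, if the arm or the gripper's body presses on something with over 40 N, if the wrist force passes 120 N, or if a joint passes its speed limit or range.

## Robot

A 7-joint arm with a two-finger parallel gripper is mounted at the origin on the work surface. World frame = base frame: x ahead of the robot, y to its left, z up, the work surface at z = 0. Lengths are in m, angles in rad, forces in N, time in s.
With the tool pointing down it reaches from about 0.425 to 0.875 m from the base axis. Payload 8.4 kg.
Tool frame: the origin (TCP) lies on the front face of the gripper's body, between the roots of the fingers; the fingertips stand 70 mm ahead of it and the grasp point (between the pads) lies 51 mm ahead of it; z points along the fingers, y is the direction in which the jaws open and shut (so a half turn about z gives the same grasp; the last joint's range is limited). The gripper opens to 87 mm and grips with 3 to 60 N. Pads are 19 mm wide; open, the fingers measure 117 mm over their backs; the gripper's body (75 mm by 190 mm) begins 51 mm behind the grasp point.
Start: joints at [1.022, 0.333, 0.04, 1.465, -0.013, 1.343, -0.059], TCP at [0.283, -0.585, 0.292] pointing down, gripper open.
Joint ranges: [-2.58, 2.58], [-0.38, 2.09], [-1.3, 1.39], [0.25, 2.4], [-1.5, 4.64], [0.08, 2.09], [-2.65, 2.65]. Speed limits (rad/s): [2.22, 2.22, 2.79, 2.79, 3.14, 3.14, 3.14].

## Interface

Orientations are given as a unit quaternion [w, x, y, z].
In Python, from station import robot gives the robot as it stands.
- The arm moves only by the tool move_arm, never from a script. Its arguments are lists of equal length, an entry for each row: "slide": the shift along the tool's x, y, z as a fraction of full scale, a list of three; "rot": the turn, a rotation vector about the tool's x, y, z as a fraction of full scale, a list of three. In form: {"slide": [[x, y, z], ...], "rot": [[wx, wy, wz], ...]}. A call has 1 to 8 rows; each row is the pose to reach, as a shift and turn from the pose commanded when the call began, along the tool's axes at that moment; what a row does not reach only later rows make up. Full scale, the value 1, is 0.5 m for a shift and 2 rad for a turn. A row lasts 1/10 s, in which the tool goes at most 50 mm and 8.59 degrees, less where a joint would pass 70% of its speed; a pose out of reach is approached as far as the arm can. A call with a number of a shift or a turn outside -1 to 1 is refused whole. A call with a gripper value outside its range is refused whole. "gripper" is the gripper command: -1 is shut, 1 is fully open, values between are in proportion, set as the call begins (left out, the last holds). The fingers move at their own pace and stop on an object; "force" is the grip in N (left out, the last holds). Time passes only in rows, so rows that repeat a pose let the fingers close. It gives the time, the measured TCP pose, the force and the opening at its end, in the units of the state.
- robot.sense(): the state, without advancing time (a new reading comes with each control period).
- robot.camera(name): name is "scene" or "top" or "wrist"; returns a dict with "frame" (384x512x3 uint8, red, green, blue), "z_map" (384x512 float32, m along the optical axis (not along the pixel's ray), 0 where there is no reading), "fx", "fy", "cx", "cy" (pixels), "rvec" (rotation vector, rad) and "tvec" (3), from world to camera coordinates, as OpenCV has them. Camera axes: x right, y down, z forward; pixel columns grow to the right and rows downward; lengths in m; the calibration is good to about 2 mm. A picture is of the moment at which its call begins.
- robot.finish_job(): hands the job in, once; it reports no verdict.
Trained networks look in the newest picture that a camera, given by its name, has taken for a name from the list of things; names that differ only in an ending like _2 or _b are one class to them, and where a whole thing is asked for, a point or a joint stands for the part that bears it (a point fixed in the world has none). Each returns a list of dicts, best first, with "score" (0 to 1); they miss things now and then, are a little off and sometimes report something else, mostly with a low value. They report only what shows in the picture. A call takes as long as a camera call. They do not tell look-alikes from the thing itself.
- robot.search_frame(camera, name): "point" ([x, y, z] in m, in world coordinates, good to about 4 mm: the middle of the surface that is visible of it).
- robot.pinpoint(camera, name): "point" ([x, y, z] in m, in world coordinates, good to about 4 mm: a listed point, or the origin of a listed thing).
The state is a dict: "time": time; "joints": joint angles; "joint_velocities": joint speeds; "effort": joint torques, N m; "ee_pos": TCP position; "eef_rot": TCP orientation; "wrist_force": force on the tool from outside, world axes, zero at the start; "torque": the same for the moment, N m; "width": finger opening in m.
Only numpy, scipy, OpenCV 4.12 (cv2) and the standard library are available. Lean on these libraries where they do the work, as an engineer would, in place of code of your own. Each camera call takes 0.05 s, during which the arm holds its last target.

## Working session

There is one attempt and no reset: what is moved stays moved. The work goes in short steps, Python scripts to look and compute and a tool call to move; the robot and the scene stay as the last step left them, time stands still between calls to the robot, and variables do not carry over. Pictures are saved under pics/ and viewed, and the job is handed in when it is done.

Besides the shell and the picture viewer there is one more tool, called as a command line: name --argument value ..., lists and objects as JSON in quotes. move_arm: Moves the arm, as the interface text tells. Shift numbers are shares of 0.5 m and turn numbers shares of 2 rad, none past 1 either way. Its arguments: {"type":"object","properties":{"slide":{"type":"array"},"rot":{"type":"array"},"gripper":{"type":"number"},"force":{"type":"number"}},"required":["slide","rot"]}

```bash
ls; mkdir -p pics; cat > h.py <<'E'
from station import robot
import numpy as np, cv2
from scipy.spatial.transform import Rotation as R
def cam(n):
    c=robot.camera(n); c['R']=cv2.Rodrigues(np.array(c['rvec'],float))[0]; c['t']=np.array(c['tvec'],float).ravel(); return c
def save(c,f,crop=None,s=1):
    im=c['frame'][:,:,::-1]
    if crop: x0,y0,x1,y1=crop; im=im[y0:y1,x0:x1]
    if s!=1: im=cv2.resize(im,None,fx=s,fy=s,interpolation=cv2.INTER_CUBIC)
    cv2.imwrite('pics/'+f,im)
def pts(c):
    z=c['z_map']; v,u=np.mgrid[0:z.shape[0],0:z.shape[1]]
    P=np.stack([(u-c['cx'])/c['fx']*z,(v-c['cy'])/c['fy']*z,z],-1)
    W=(P-c['t'])@c['R']; W[z==0]=np.nan; return W
def proj(c,p):
    q=c['R']@np.array(p)+c['t']; return q[0]/q[2]*c['fx']+c['cx'],q[1]/q[2]*c['fy']+c['cy']
def st():
    s=robot.sense(); print('t',s['time'],'pos',np.round(s['ee_pos'],4),'q',np.round(s['eef_rot'],4),'F',np.round(s['wrist_force'],1),'w',round(s['width'],4),'j',np.round(s['joints'],2)); return s
E
python3 - <<'E'
from h import *
st()
for n in('scene','top','wrist'):
    c=cam(n); save(c,n+'0.png',s=1.5); np.savez('/tmp/'+n,**c)
    print(n, -c['R'].T@c['t'])
for n in ['charger','slot0','slot1','slot2','slot3','press_left','press_right','cover_left','feeder','stop_cell','tray','meter','screwdriver','charged0','drained0']:
    for k in('top','scene'):
        r=robot.pinpoint(k,n); print(n,k,[(np.round(x['point'],3).tolist(),round(x['score'],2)) for x in r[:5]])
E
```

```text
pics
t 0.0 pos [ 0.2824 -0.585   0.2914] q [-8.000e-04  9.748e-01  2.230e-01 -2.000e-04] F [-0.2  0.6 -0. ] w 0.0868 j [ 1.02  0.33  0.04  1.47 -0.01  1.34 -0.06]
scene [1.03834401 0.62418558 0.72377341]
top [0.39466965 0.01829938 1.30048133]
wrist [ 0.34392758 -0.55539545  0.38288446]
charger top [([0.495, 0.19, -0.0], 0.69)]
charger scene [([0.491, 0.187, -0.002], 0.78), ([0.473, -0.32, -0.006], 0.71)]
slot0 top [([0.443, 0.135, 0.04], 0.85), ([0.448, 0.25, 0.039], 0.67), ([0.489, 0.132, 0.04], 0.67), ([0.722, -0.317, -0.002], 0.48)]
slot0 scene [([0.454, 0.245, 0.041], 0.95), ([0.497, 0.239, 0.035], 0.8), ([0.441, 0.138, 0.041], 0.74), ([0.489, 0.131, 0.041], 0.72), ([0.718, -0.314, -0.002], 0.21)]
slot1 top [([0.443, 0.135, 0.04], 0.85), ([0.448, 0.25, 0.039], 0.67), ([0.489, 0.132, 0.04], 0.67), ([0.722, -0.317, -0.002], 0.48)]
slot1 scene [([0.454, 0.245, 0.041], 0.95), ([0.497, 0.239, 0.035], 0.8), ([0.441, 0.138, 0.041], 0.74), ([0.489, 0.131, 0.041], 0.72), ([0.718, -0.314, -0.002], 0.21)]
slot2 top [([0.443, 0.135, 0.04], 0.85), ([0.448, 0.25, 0.039], 0.67), ([0.489, 0.132,
[... 239 characters left out ...]
135, 0.04], 0.85), ([0.448, 0.25, 0.039], 0.67), ([0.489, 0.132, 0.04], 0.67), ([0.722, -0.317, -0.002], 0.48)]
slot3 scene [([0.454, 0.245, 0.041], 0.95), ([0.497, 0.239, 0.035], 0.8), ([0.441, 0.138, 0.041], 0.74), ([0.489, 0.131, 0.041], 0.72), ([0.718, -0.314, -0.002], 0.21)]
press_left top [([0.585, 0.234, 0.182], 0.93), ([0.443, 0.132, 0.039], 0.69)]
press_left scene [([0.586, 0.232, 0.183], 0.87)]
press_right top [([0.59, 0.122, 0.182], 0.58)]
press_right scene [([0.586, 0.123, 0.185], 0.65)]Traceback (most recent call last):
  File "<stdin>", line 8, in <module>
ValueError: it knows: charged, charger, drained, feeder, meter, press_left, press_right, screwdriver, slot, stop_cell, tray
```

View pics/top0.png

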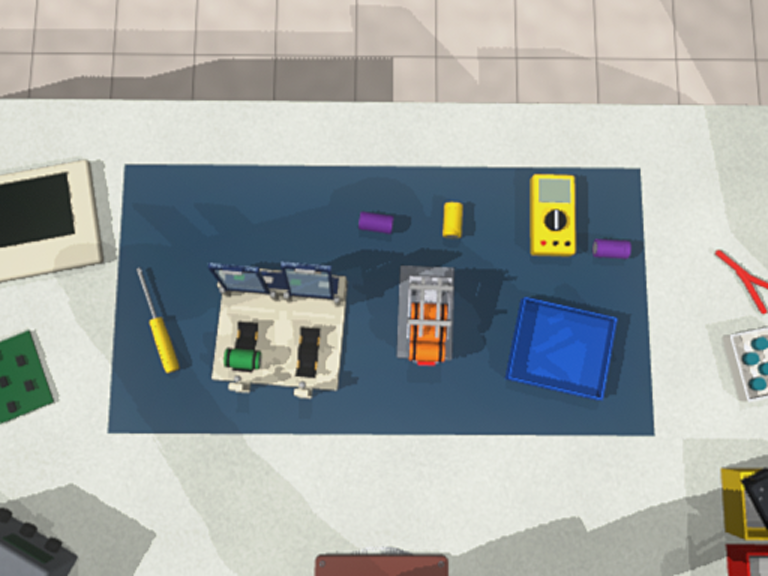

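View pics/scene0.png

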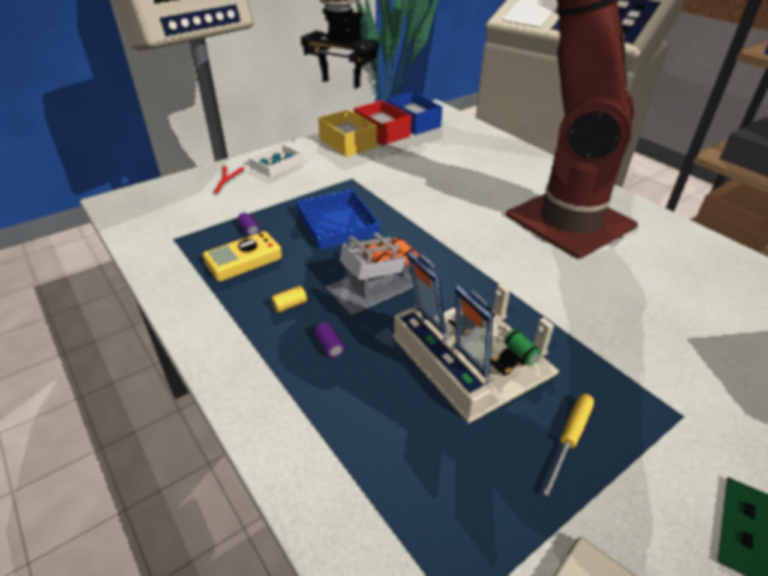

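```bash
python3 - <<'E'
from h import *
for k in('top','scene'):
  cam(k)
  for n in ['feeder','stop_cell','tray','meter','screwdriver','charged','drained','charger']:
    r=robot.pinpoint(k,n); print(n,k,[(np.round(x['point'],3).tolist(),round(x['score'],2)) for x in r[:5]])
E
```

```text
feeder top [([0.466, -0.071, -0.002], 0.93)]
stop_cell top [([0.486, 0.134, 0.037], 0.65), ([0.464, -0.074, 0.058], 0.56)]
tray top [([0.475, -0.322, 0.002], 0.73), ([0.722, -0.319, -0.001], 0.29)]
meter top [([0.721, -0.318, -0.002], 0.92), ([0.462, -0.073, 0.0], 0.31)]
screwdriver top []
charged top [([0.455, 0.246, 0.04], 0.51)]
drained top [([0.463, -0.083, 0.064], 0.8), ([0.528, -0.081, 0.071], 0.78), ([0.709, 0.011, 0.019], 0.64), ([0.493, -0.077, 0.068], 0.48), ([0.486, 0.133, 0.042], 0.4)]
charger top [([0.452, 0.247, 0.04], 0.62)]
feeder scene [([0.466, -0.076, -0.0], 0.59), ([0.522, 0.409, -0.0], 0.52), ([0.719, -0.311, -0.001], 0.44)]
stop_cell scene [([0.464, -0.075, 0.054], 0.85)]
tray scene [([0.472, -0.317, -0.001], 0.84)]
meter scene [([0.719, -0.312, -0.003], 0.92), ([0.491, 0.132, 0.041], 0.31)]
screwdriver scene [([0.522, 0.408, -0.001], 0.77)]
charged scene [([0.452, 0.247, 0.04], 0.54)]
drained scene [([0.703, 0.016, 0.018], 0.74), ([0.528, -0.082, 0.075], 0.69), ([0.716, -0.131, 0.018], 0.59), ([0.503, -0.076, 0.066], 0.55), ([0.463, -0.074, 0.06], 0.43)]
charger scene [([0.49, 0.191, 0.0], 0.83), ([0.72, -0.315, -0.002], 0.58)]
```

Top view (768 px picture): the charger is at (280,335) with both covers up. One green cell sits in the left near cradle (242,358) and the other three cradles look empty. The feeder is at (427,320) with orange cells, the stop cell at (427,350), and the tray is at (562,348). The purple cells (376,222) and (612,248) and the yellow one (452,219) are look-alikes and stay where they are. Next I move the wrist camera over the feeder and charger to refine.

```bash
cat >> h.py <<'E'
def plan(pos,yaw=None,tag=''):
    s=robot.sense(); w,x,y,z=s['eef_rot']; Rn=R.from_quat([x,y,z,w]); p=np.array(s['ee_pos'])
    if yaw is None: Rt=None
    a=np.radians(yaw); X=np.array([np.cos(a),np.sin(a),0]); Z=np.array([0,0,-1.]); Rt=R.from_matrix(np.stack([X,np.cross(Z,X),Z],1))
    sl=Rn.inv().apply(np.array(pos)-p)/0.5; rv=(Rn.inv()*Rt).as_rotvec()/2
    n=max(np.linalg.norm(np.array(pos)-p)/.05, np.degrees(np.linalg.norm(rv*2))/8.59)
    print(tag,'slide',np.round(sl,4).tolist(),'rot',np.round(rv,4).tolist(),'rows>=%.1f'%n)
E
python3 - <<'E'
from h import *
plan([0.42,-0.12,0.33],-6)
E
```

```text
slide [0.6521, -0.7187, -0.0755] rot [0.0, 0.0, 0.2772] rows>=9.7
```

move_arm --slide '[[0.652,-0.719,-0.076],[0.652,-0.719,-0.076],[0.652,-0.719,-0.076],[0.652,-0.719,-0.076],[0.652,-0.719,-0.076],[0.652,-0.719,-0.076],[0.652,-0.719,-0.076],[0.652,-0.719,-0.076]]' --rot '[[0,0,0.277],[0,0,0.277],[0,0,0.277],[0,0,0.277],[0,0,0.277],[0,0,0.277],[0,0,0.277],[0,0,0.277]]' --gripper 1

```text
time: 2.55
ee_pos: [0.3951, -0.2022, 0.3239]
eef_rot: [0.0, 0.999, -0.052, 0.0]
wrist_force: [1.6, 0.2, 0.2]
width: 0.087
```

```bash
python3 - <<'E'
from h import *
st(); c=cam('wrist'); save(c,'w1.png',s=1.5); plan([0.40,-0.08,0.30],-6); plan([0.38,0.19,0.30],-6)
E
```

```text
t 2.55 pos [ 0.3951 -0.2022  0.3239] q [ 3.000e-04  9.986e-01 -5.220e-02  4.000e-04] F [1.6 0.2 0.2] w 0.087 j [ 0.61 -0.1  -0.22  1.88 -0.02  1.36 -1.28]
 slide [-0.0182, -0.2276, 0.0499] rot [-0.0008, -0.0012, 0.0045] rows>=2.3
 slide [-0.1095, -0.7613, 0.0506] rot [-0.0008, -0.0012, 0.0045] rows>=7.7
```

View pics/w1.png

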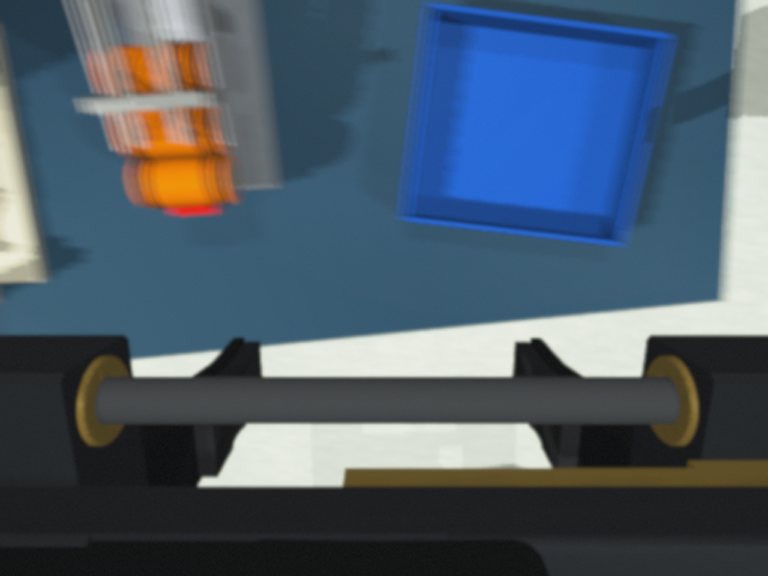

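The wrist view (blurred, arm still moving) shows the feeder with the stop cell at (185,180) and the tray at (540,125). Now to the charger.

move_arm --slide '[[-0.05,-0.76,0.0],[-0.05,-0.76,0.0],[-0.05,-0.76,0.0],[-0.05,-0.76,0.0],[-0.05,-0.76,0.0],[-0.05,-0.76,0.0],[-0.05,-0.76,0.0],[-0.05,-0.76,0.0]]' --rot '[[0,0,0],[0,0,0],[0,0,0],[0,0,0],[0,0,0],[0,0,0],[0,0,0],[0,0,0]]'

```text
time: 3.4
ee_pos: [0.4089, 0.1801, 0.324]
eef_rot: [-0.0, 0.999, -0.05, 0.001]
wrist_force: [0.2, -0.3, -0.5]
width: 0.0873
```

move_arm --slide '[[0,0,0],[0,0,0],[0,0,0]]' --rot '[[0,0,0],[0,0,0],[0,0,0]]'

```text
time: 3.7
ee_pos: [0.4099, 0.1752, 0.3233]
eef_rot: [0.0, 0.999, -0.053, -0.0]
wrist_force: [-0.2, -0.4, -0.2]
width: 0.0868
```

```bash
python3 - <<'E'
from h import *
st(); c=cam('wrist'); save(c,'w2.png',s=1.5); np.savez('/tmp/w2',**c)
for n in ['slot','charged','press_left','press_right','charger']:
    r=robot.pinpoint('wrist',n); print(n,[(np.round(x['point'],4).tolist(),round(x['score'],2)) for x in r[:6]])
E
```

```text
t 3.7 pos [0.4099 0.1752 0.3233] q [ 2.000e-04  9.986e-01 -5.290e-02 -1.000e-04] F [-0.2 -0.4 -0.2] w 0.0868 j [ 0.29 -0.09 -0.74  1.85 -0.06  1.35 -2.11]
slot [([0.4986, 0.2454, 0.0379], 0.77), ([0.4878, 0.133, 0.041], 0.77), ([0.4417, 0.1347, 0.0387], 0.74)]
charged [([0.4539, 0.2493, 0.0387], 0.8)]
press_left []
press_right []
charger [([0.497, 0.191, -0.0009], 0.55)]
```

View pics/w2.png

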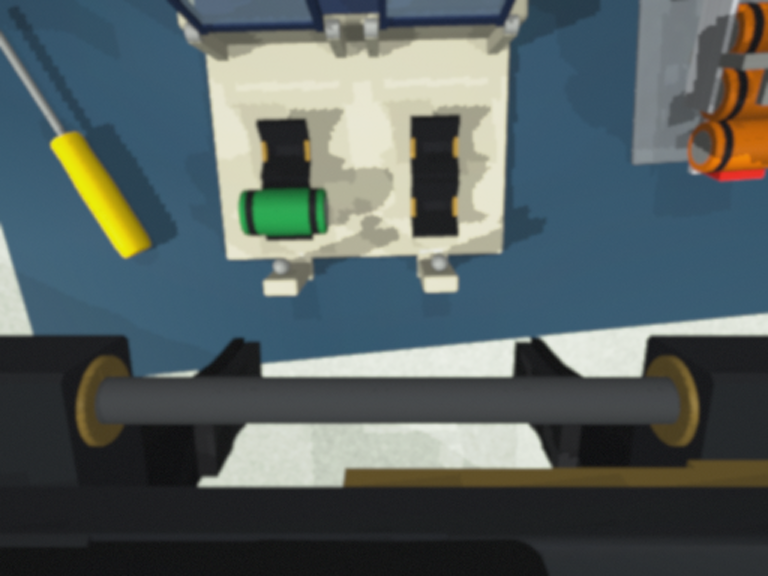

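Wrist picture: the green cell is at (284,212) in the left near cradle. Cradles at (286,150), (435,145) and (435,207) are empty. The plate front edge runs from (228,259) to (502,251). Now to fit the charger pose.

```bash
python3 - <<'E'
from h import *
c=dict(np.load('/tmp/w2.npz')); W=pts(c); f=c['frame'].astype(int)
m=(abs(W[...,2]-0.010)<0.004)&(f.min(-1)>110)&(f[...,0]>f[...,2])
m[220:]=0
m=cv2.morphologyEx(m.astype(np.uint8),cv2.MORPH_OPEN,np.ones((3,3)))
n,l,s,_=cv2.connectedComponentsWithStats(m); k=1+np.argmax(s[1:,4]); P=W[l==k]; print(s[k],'z',np.median(P[:,2]))
(cx,cy),(a,b),ang=cv2.minAreaRect(P[:,:2].astype(np.float32)); print(cx,cy,a,b,ang)
# edges: front (min x per y bin), sides
th=np.radians(-5)
for it in range(3):
    X=np.array([np.cos(th),np.sin(th)]);Y=np.array([-X[1],X[0]]); u=P[:,:2]@X; v=P[:,:2]@Y
    vb=np.arange(v.min()+.01,v.max()-.01,.004); e=np.array([[y,np.percentile(u[abs(v-y)<.002],1)] for y in vb if (abs(v-y)<.002).sum()>5])
    pf=np.polyfit(e[:,0],e[:,1],1); r=e[:,1]-np.polyval(pf,e[:,0]); g=abs(r)<.004; pf=np.polyfit(e[g,0],e[g,1],1)
    print('front slope deg',np.degrees(np.arctan(pf[0]))); th-=np.arctan(pf[0])
    
X=np.array([np.cos(th),np.sin(th)]);Y=np.array([-X[1],X[0]]); u=P[:,:2]@X; v=P[:,:2]@Y
front=np.median(e[:,1]); ub=np.arange(front+.01,front+.14,.004)
lo=[np.percentile(v[abs(u-t)<.002],1) for t in ub]; hi=[np.percentile(v[abs(u-t)<.002],99) for t in ub]
print('lo',np.round(lo,4),'hi',np.round(hi,4)); y0=(np.median(lo)+np.median(hi))/2; O=(front+.086)*X+y0*Y
print('yaw',np.degrees(th),'width',np.median(hi)-np.median(lo),'origin',O)
for nme,(x,y) in dict(s0=(-.046,.056),s1=(-.002,.056),s2=(-.046,-.056),s3=(-.002,-.056)).items(): print(nme,O+x*X+y*Y)
# cell
g=(f[...,1]>f[...,0]+30)&(f[...,1]>f[...,2]+15)&(W[...,2]>.03)&(W[...,2]<.07)
G=W[g]; print('green n',len(G),'top z',np.percentile(G[:,2],98)); r=cv2.minAreaRect(G[:,:2].astype(np.float32)); print(r)
b=cv2.boxPoints(r); print(b)
# posts tops
mm=(abs(W[...,2]-.076)<.003)&(f.min(-1)>90); n,l,s,_=cv2.connectedComponentsWithStats(mm.astype(np.uint8))
for k in range(1,n):
    if s[k,4]>40: Q=W[l==k]; print('post',Q.mean(0),Q.min(0),Q.max(0))
E
```

```text
[  138    26   201   149 20926] z 0.00904092457025469
0.48599380254745483 0.1887408196926117 0.2260511964559555 0.16497236490249634 85.33507537841797
front slope deg -0.6031450824900436
front slope deg -0.05233406616247461
front slope deg 0.07470117144593194
lo [0.1151 0.115  0.1149 0.1144 0.1152 0.1155 0.115  0.1143 0.1135 0.1148
 0.1148 0.1147 0.115  0.1152 0.1154 0.1145 0.1143 0.1144 0.1147 0.1149
 0.115  0.1152 0.1152 0.1147 0.115  0.1155 0.1149 0.1153 0.1161 0.1155
 0.1157 0.1153 0.1148] hi [0.3357 0.3367 0.3364 0.3367 0.3368 0.3365 0.3369 0.3365 0.336  0.3369
 0.3363 0.3363 0.336  0.3366 0.3355 0.337  0.3358 0.3369 0.336  0.3361
 0.3364 0.3365 0.3359 0.3362 0.3358 0.3354 0.3349 0.3354 0.336  0.3354
 0.3349 0.3359 0.3356]
yaw -4.419222022793414 width 0.2211239078310508 origin [0.49569365 0.18793513]
s0 [0.45414541 0.2473131 ]
s1 [0.4980146  0.24392275]
s2 [0.44551542 0.13564608]
s3 [0.4893846  0.13225573]
green n 1524 top z 0.05685085414571793
((0.45154741406440735, 0.2473040372133255), (0.06058183312416077, 0.03581085428595543), 85.34847259521484)
[[0.4312445  0.21856493]
 [0.46693742 0.21566084]
 [0.47185034 0.27604315]
 [0.4361574  0.27894723]]
post [ 0.54820557 -0.0420433   0.07580438] [ 0.54285566 -0.04287657  0.07319918] [ 0.55376871 -0.04103458  0.07893488]
post [ 0.50382329 -0.04208359  0.07586943] [ 0.48959098 -0.04676364  0.07300356] [ 0.51452181 -0.03968526  0.078927  ]
post [0.39454359 0.14011942 0.07488664] [0.38766193 0.12845573 0.07318933] [0.40103394 0.1519912  0.07644201]
post [0.4037437  0.25098397 0.07488048] [0.39746645 0.23926783 0.07302845] [0.40989583 0.26332187 0.07691938]
```

```bash
python3 - <<'E'
from h import *
plan([0.4525,0.2473,0.18],-4.65); plan([0.4525,0.2473,0.091],-4.65)
E
```

```text
slide [0.0698, -0.1513, 0.2869] rot [0.0, -0.0001, -0.0121] rows>=3.3
 slide [0.0698, -0.1513, 0.4649] rot [0.0, -0.0001, -0.0121] rows>=4.9
```

move_arm --slide '[[0.07,-0.151,0.287],[0.07,-0.151,0.287],[0.07,-0.151,0.287],[0.07,-0.151,0.287],[0.07,-0.151,0.287],[0.07,-0.151,0.287]]' --rot '[[0,0,-0.012],[0,0,-0.012],[0,0,-0.012],[0,0,-0.012],[0,0,-0.012],[0,0,-0.012]]'

```text
time: 4.6
ee_pos: [0.4524, 0.2476, 0.1803]
eef_rot: [-0.0, 0.999, -0.04, -0.0]
wrist_force: [-0.4, 0.4, 0.3]
width: 0.0871
```

```bash
python3 - <<'E'
from h import *
st(); c=cam('wrist'); save(c,'w3.png'); plan([0.4525,0.2473,0.092],-4.65)
E
```

```text
t 4.6 pos [0.4524 0.2476 0.1803] q [-1.000e-04  9.992e-01 -4.010e-02 -2.000e-04] F [-0.4  0.4  0.3] w 0.0871 j [ 0.15  0.25 -0.82  1.89  0.2   1.09 -2.4 ]
 slide [-0.0007, 0.0005, 0.1781] rot [-0.0002, -0.0006, 0.0002] rows>=1.8
```

View pics/w3.png

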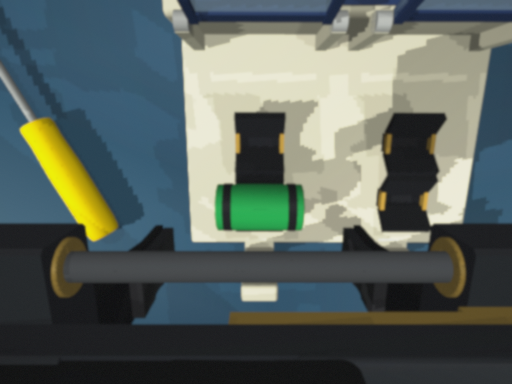

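The cell at (260,207) is centred between the fingers (155 and 365), so I go down and grip.

move_arm --slide '[[0,0,0.06],[0,0,0.12],[0,0,0.178],[0,0,0.178],[0,0,0.178]]' --rot '[[0,0,0],[0,0,0],[0,0,0],[0,0,0],[0,0,0]]'

```text
time: 5.15
ee_pos: [0.453, 0.2476, 0.0925]
eef_rot: [-0.0, 0.999, -0.04, 0.001]
wrist_force: [0.0, -0.4, 1.2]
width: 0.0869
```

move_arm --slide '[[0,0,0],[0,0,0],[0,0,0],[0,0,0],[0,0,0],[0,0,0]]' --rot '[[0,0,0],[0,0,0],[0,0,0],[0,0,0],[0,0,0],[0,0,0]]' --gripper -1 --force 30

```text
time: 5.75
ee_pos: [0.4527, 0.2478, 0.0914]
eef_rot: [0.0, 0.999, -0.04, 0.0]
wrist_force: [-0.9, -2.0, 6.8]
width: 0.0609
```

```bash
python3 - <<'E'
from h import *
st()
E
```

```text
t 5.75 pos [0.4527 0.2478 0.0914] q [ 1.000e-04  9.992e-01 -4.020e-02  3.000e-04] F [-0.9 -2.   6.8] w 0.0609 j [ 0.08  0.37 -0.77  1.97  0.32  0.93 -2.5 ]
```

move_arm --slide '[[0,0,-0.06],[0,0,-0.15],[0,0,-0.25],[0,0,-0.35],[0,0,-0.35],[0,0,-0.35]]' --rot '[[0,0,0],[0,0,0],[0,0,0],[0,0,0],[0,0,0],[0,0,0]]'

```text
time: 6.35
ee_pos: [0.4526, 0.2479, 0.2665]
eef_rot: [-0.0, 0.999, -0.04, 0.001]
wrist_force: [1.0, -0.3, -1.9]
width: 0.0607
```

```bash
cat >> h.py <<'E'
def tray(n='top'):
    c=cam(n); W=pts(c); f=c['frame'].astype(int)
    m=(f[...,2]>f[...,0]+60)&(f[...,2]>f[...,1]+30)&(W[...,2]<.045)&(W[...,2]>-.01)&(W[...,0]<.8)&(W[...,0]>.3)
    k,l,s,_=cv2.connectedComponentsWithStats(m.astype(np.uint8)); i=1+np.argmax(s[1:,4]); P=W[(l==i)]; P=P[P[:,2]>.025] if (P[:,2]>.025).sum()>100 else P
    r=cv2.minAreaRect(P[:,:2].astype(np.float32)); print('tray rect',r,len(P)); return c
E
python3 - <<'E'
from h import *
st(); c=tray(); save(c,'t1.png',s=1.5)
plan([0.452,-0.07,0.28],-4.65); 
E
```

```text
t 6.35 pos [0.4526 0.2479 0.2665] q [-1.000e-04  9.992e-01 -4.020e-02  9.000e-04] F [ 1.  -0.3 -1.9] w 0.0607 j [ 0.19  0.15 -0.84  1.79  0.12  1.25 -2.33]
tray rect ((0.47515586018562317, -0.31960493326187134), (0.17207631468772888, 0.15061169862747192), 77.65826416015625) 469
 slide [0.0509, 0.6328, -0.0295] rot [0.0004, 0.0003, 0.0004] rows>=6.4
```

View pics/t1.png

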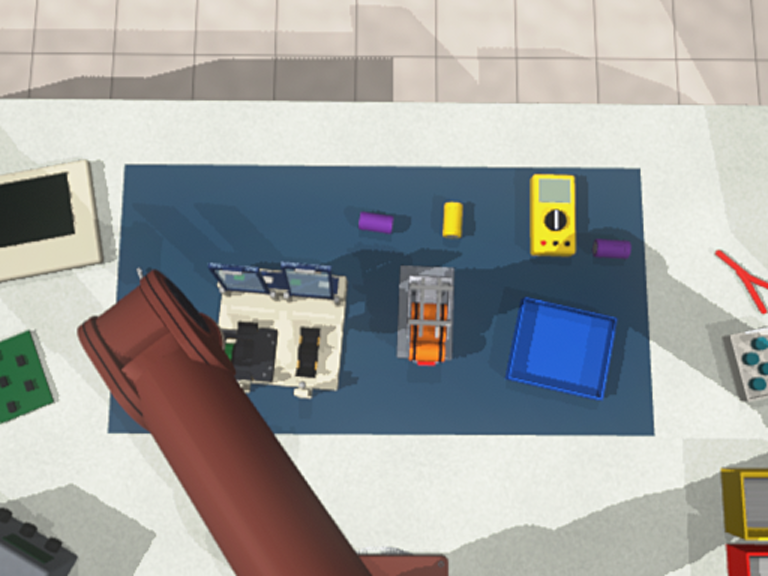

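The tray is at (0.475,-0.320), yaw -12°. I carry the cell across.

move_arm --slide '[[0.0,0.7,0],[0.0,0.7,0],[0.0,0.7,0],[0.0,0.7,0],[0.0,0.7,0],[0.0,0.7,0],[0.0,0.7,0],[0.0,0.7,0]]' --rot '[[0,0,0.06],[0,0,0.06],[0,0,0.06],[0,0,0.06],[0,0,0.06],[0,0,0.06],[0,0,0.06],[0,0,0.06]]'

```text
time: 7.2
ee_pos: [0.4219, -0.1077, 0.2634]
eef_rot: [0.0, 0.995, -0.105, -0.002]
wrist_force: [0.6, 1.2, -1.6]
width: 0.0611
```

```bash
python3 - <<'E'
from h import *
st(); plan([0.475,-0.320,0.20],-12)
E
```

```text
t 7.2 pos [ 0.4219 -0.1077  0.2634] q [ 3.000e-04  9.945e-01 -1.045e-01 -2.200e-03] F [ 0.6  1.2 -1.6] w 0.0611 j [ 0.63 -0.07 -0.45  1.97 -0.03  1.23 -1.6 ]
 slide [0.1927, 0.3932, 0.1264] rot [0.0005, 0.0022, -0.0] rows>=4.6
```

move_arm --slide '[[0.19,0.395,0.12],[0.19,0.395,0.12],[0.19,0.395,0.12],[0.19,0.395,0.12],[0.19,0.395,0.12],[0.19,0.395,0.12],[0.19,0.395,0.12],[0.19,0.395,0.12]]' --rot '[[0,0,0],[0,0,0],[0,0,0],[0,0,0],[0,0,0],[0,0,0],[0,0,0],[0,0,0]]'

```text
time: 8.0
ee_pos: [0.4779, -0.312, 0.2048]
eef_rot: [-0.001, 0.995, -0.099, -0.001]
wrist_force: [-0.4, 0.9, -1.1]
width: 0.0609
```

```bash
python3 - <<'E'
from h import *
st(); c=cam('wrist'); save(c,'w4.png'); 
tray('wrist'); plan([0.475,-0.320,0.078],-12)
E
```

```text
t 8.0 pos [ 0.4779 -0.312   0.2048] q [-7.000e-04  9.951e-01 -9.920e-02 -9.000e-04] F [-0.4  0.9 -1.1] w 0.0609 j [ 0.76  0.26 -0.3   1.76  0.08  1.14 -1.34]
tray rect ((0.4889132082462311, -0.3239726126194), (0.17063534259796143, 0.12154074758291245), 77.3045654296875) 3361
 slide [-0.0032, 0.0167, 0.2556] rot [-0.0001, 0.0001, 0.0055] rows>=2.6
```

View pics/w4.png

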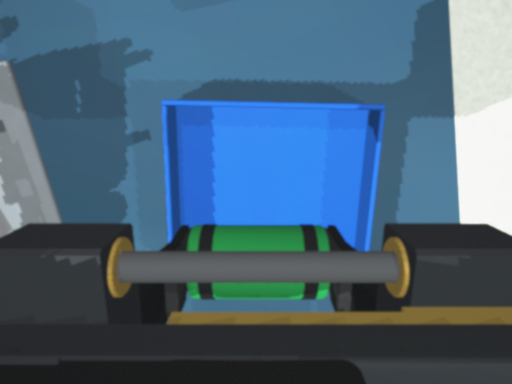

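The green cell is held and squarely over the tray (walls at 165 and 380). I lower and release.

move_arm --slide '[[-0.003,0.015,0.08],[-0.003,0.015,0.16],[-0.003,0.015,0.22],[-0.003,0.015,0.256],[-0.003,0.015,0.256],[-0.003,0.015,0.256]]' --rot '[[0,0,0.005],[0,0,0.005],[0,0,0.005],[0,0,0.005],[0,0,0.005],[0,0,0.005]]'

```text
time: 8.7
ee_pos: [0.4754, -0.3199, 0.0783]
eef_rot: [-0.0, 0.995, -0.104, 0.0]
wrist_force: [0.3, -0.1, -2.0]
width: 0.061
```

move_arm --slide '[[0,0,0],[0,0,0],[0,0,0],[0,0,0]]' --rot '[[0,0,0],[0,0,0],[0,0,0],[0,0,0]]' --gripper 0.75

```text
time: 9.1
ee_pos: [0.4753, -0.3207, 0.0783]
eef_rot: [0.0, 0.994, -0.105, 0.0]
wrist_force: [1.2, -0.2, -0.4]
width: 0.0753
```

move_arm --slide '[[0,0,-0.08],[0,0,-0.18],[0,0,-0.28],[0,0,-0.38],[0,0,-0.38]]' --rot '[[0,0,0],[0,0,0],[0,0,0],[0,0,0],[0,0,0]]'

```text
time: 9.6
ee_pos: [0.4777, -0.3218, 0.2759]
eef_rot: [0.003, 0.994, -0.105, 0.005]
wrist_force: [0.4, 0.1, -0.2]
width: 0.0762
```

```bash
python3 - <<'E'
from h import *
st(); c=cam('wrist'); save(c,'w5.png')
plan([0.40,-0.075,0.25],-4)
E
```

```text
t 9.6 pos [ 0.4777 -0.3218  0.2759] q [ 0.0028  0.9945 -0.105   0.0053] F [ 0.4  0.1 -0.2] w 0.0762 j [ 0.78  0.2  -0.3   1.67  0.06  1.27 -1.32]
 slide [-0.2531, -0.45, 0.0411] rot [0.0017, -0.0033, -0.0703] rows>=5.2
```

View pics/w5.png

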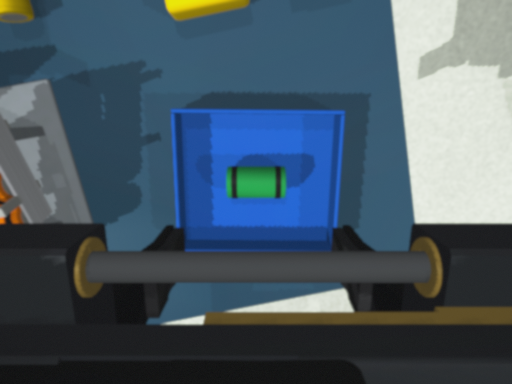

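The charged cell lies in the tray at (257,182). Next, the feeder view.

move_arm --slide '[[-0.253,-0.45,0.04],[-0.253,-0.45,0.04],[-0.253,-0.45,0.04],[-0.253,-0.45,0.04],[-0.253,-0.45,0.04],[-0.253,-0.45,0.04],[-0.253,-0.45,0.04],[-0.253,-0.45,0.04]]' --rot '[[0.002,-0.003,-0.07],[0.002,-0.003,-0.07],[0.002,-0.003,-0.07],[0.002,-0.003,-0.07],[0.002,-0.003,-0.07],[0.002,-0.003,-0.07],[0.002,-0.003,-0.07],[0.002,-0.003,-0.07]]'

```text
time: 10.45
ee_pos: [0.3984, -0.0751, 0.2476]
eef_rot: [-0.002, 0.999, -0.035, -0.003]
wrist_force: [-0.2, -0.5, 0.1]
width: 0.0762
```

```bash
python3 - <<'E'
from h import *
st(); c=cam('wrist'); save(c,'w6.png',s=1.5); np.savez('/tmp/w6',**c)
W=pts(c); f=c['frame'].astype(int)
o=(f[...,0]>f[...,2]+90)&(f[...,0]>f[...,1]+50)&(W[...,2]>.05)
k,l,s,_=cv2.connectedComponentsWithStats(o.astype(np.uint8))
for i in range(1,k):
    if s[i,4]>100:
        P=W[l==i]; print(s[i],P.mean(0),cv2.minAreaRect(P[:,:2].astype(np.float32)),'ztop',np.percentile(P[:,2],97))
for n in ['stop_cell','drained','feeder']:
    r=robot.pinpoint('wrist',n); print(n,[(np.round(x['point'],4).tolist(),round(x['score'],2)) for x in r[:6]])
E
```

```text
t 10.45 pos [ 0.3984 -0.0751  0.2476] q [-0.0022  0.9994 -0.0355 -0.0029] F [-0.2 -0.5  0.1] w 0.0762 j [ 0.63 -0.12 -0.5   2.05 -0.07  1.21 -1.49]
[204   0  10  31 249] [ 0.52980078 -0.05025235  0.09108635] ((0.5297333598136902, -0.05031541734933853), (0.005863177590072155, 0.018264900892972946), 87.43830871582031) ztop 0.0931434154267558
[233   0  35  29 949] [ 0.52812755 -0.07772606  0.09098371] ((0.5277863144874573, -0.07780052721500397), (0.022505460307002068, 0.01765275001525879), 85.81645202636719) ztop 0.09298579387132211
[288   0   9  27 211] [ 0.52727175 -0.10595743  0.08939636] ((0.5280053615570068, -0.10687659680843353), (0.007585003972053528, 0.017664551734924316), 87.67840576171875) ztop 0.09292382454876073
[287  43   9  87 585] [ 0.48116268 -0.10393484  0.07669983] ((0.48031365871429443, -0.10482653975486755), (0.007870039902627468, 0.06321310997009277), 86.6719970703125) ztop 0.08443572110910745
[209  45  15  87 616] [ 0.48332583 -0.04866042  0.07747154] ((0.48179706931114197, -0.04849431663751602), (0.006504919845610857, 0.061350416392087936), 87.51185607910156) ztop 0.08459258837786926
[ 224   44   57   95 4301] [ 0.47707331 -0.07618284  0.07513525] ((0.47736743092536926, -0.07605408132076263), (0.04017702862620354, 0.06953904032707214), 87.86665344238281) ztop 0.08434513171894796
stop_cell []
drained [([0.4699, -0.0787, 0.063], 0.7), ([0.5327, -0.0747, 0.0768], 0.64), ([0.4975, -0.0782, 0.0682], 0.57), ([0.4403, 0.1348, 0.0373], 0.56)]
feeder []
```

View pics/w6.png

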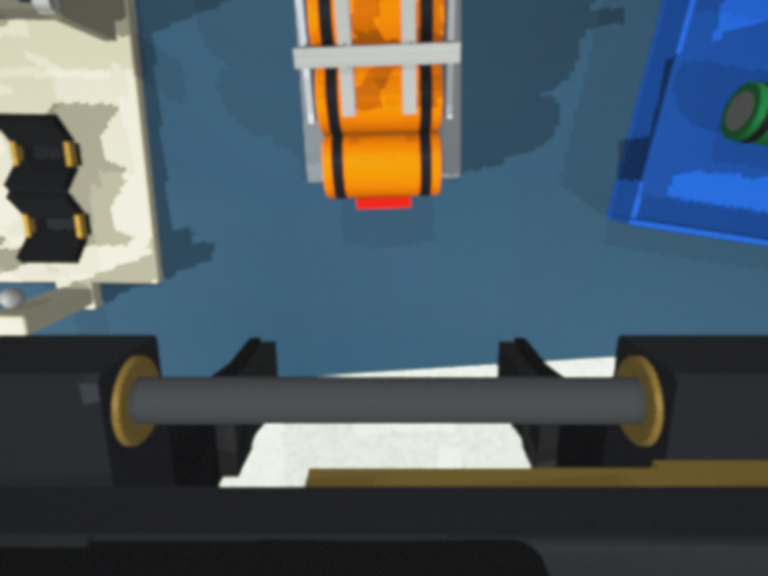

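The stop cell is at (382,163), against the red stop at (383,203), and its two ends are free. I fit its cylinder.

```bash
python3 - <<'E'
from h import *
from scipy.optimize import least_squares
c=dict(np.load('/tmp/w6.npz')); W=pts(c); f=c['frame'].astype(int)
o=(f[...,0]>f[...,2]+60)&(f[...,0]>f[...,1]+30)
m=np.zeros_like(o); m[91:129,216:294]=1
P=W[o&m&(W[...,2]>.05)]
# fit cylinder axis horizontal
def res(p):
    a=p[3]; d=np.array([-np.sin(a),np.cos(a)]); n=np.array([np.cos(a),np.sin(a)])
    u=(P[:,:2]-p[:2])@n; return np.hypot(u,P[:,2]-p[2])-.017
yc=(P[:,1].min()+P[:,1].max())/2
r=least_squares(lambda p:res([p[0],yc,p[1],p[2]]),[.465,.06,-.05],loss='soft_l1',f_scale=.001); print('x,z,yaw',r.x,np.degrees(r.x[2]),'rms',np.sqrt(np.mean(r.fun**2)))
# ends using top strip
a=r.x[2]; d=np.array([-np.sin(a),np.cos(a)]); m2=np.zeros_like(o); m2[91:129,205:305]=1
Q=W[m2&(W[...,2]>.06)]; t=(Q[:,:2]-[r.x[0],yc])@d; h=np.percentile(t,[0.5,99.5]); print('len',h[1]-h[0],'centre',np.array([r.x[0],yc])+d*h.mean())
# red stop
rd=(f[...,0]>150)&(f[...,1]<70)&(f[...,2]<70)&(W[...,2]>.02); print('red',W[rd].mean(0),W[rd].min(0),W[rd].max(0))
# cover planes
E
```

```text
x,z,yaw [ 0.46581247  0.05873997 -0.03457996] -1.981285670155569 rms 0.0006366284158829575
len 0.060165504811180354 centre [ 0.46581869 -0.0754142 ]
red [ 0.44610012 -0.07501867  0.05820949] [ 0.44297883 -0.08901025  0.05608558] [ 0.44906641 -0.06062497  0.06108463]
```

Stop cell at (0.466,-0.0755,0.060), yaw about -2°. For the far cradle I turn the gripper half round, so the wrist camera faces the robot and stays clear of the upright cover.

move_arm --slide '[[0.135,0,0.03],[0.135,0,0.03],[0.135,0,0.03],[0.135,0,0.03],[0.135,0,0.03],[0.135,0,0.03],[0.135,0,0.03],[0.135,0,0.03]]' --rot '[[0,0,-0.524],[0,0,-0.524],[0,0,-0.524],[0,0,-0.524],[0,0,-0.524],[0,0,-0.524],[0,0,-0.524],[0,0,-0.524]]' --gripper 1

```text
time: 11.45
ee_pos: [0.4658, -0.0796, 0.2322]
eef_rot: [-0.004, 0.883, 0.47, -0.001]
wrist_force: [0.2, 0.9, -0.4]
width: 0.0869
```

move_arm --slide '[[0,0,0],[0,0,0],[0,0,0],[0,0,0],[0,0,0],[0,0,0],[0,0,0],[0,0,0]]' --rot '[[0,0,-0.524],[0,0,-0.524],[0,0,-0.524],[0,0,-0.524],[0,0,-0.524],[0,0,-0.524],[0,0,-0.524],[0,0,-0.524]]'

```text
time: 12.25
ee_pos: [0.4657, -0.0793, 0.2323]
eef_rot: [-0.004, 0.53, 0.848, 0.001]
wrist_force: [-0.0, 0.0, -0.1]
width: 0.087
```

```bash
python3 - <<'E'
from h import *
st(); plan([0.466,-0.0755,0.19],177.6)
c=cam('top'); W=pts(c); f=c['frame'].astype(int); m=(W[...,2]>.12)&(W[...,2]<.23)&(W[...,1]>.05)&(W[...,1]<.3)&(W[...,0]>.5); P=W[m]
O=np.array([.4945,.1878]); a=np.radians(-4.65); X=np.array([np.cos(a),np.sin(a)]);Y=np.array([-X[1],X[0]])
u=(P[:,:2]-O)@X; v=(P[:,:2]-O)@Y
for s in(1,-1):
    k=(abs(v-s*.056)<.045); 
    for z in np.arange(.13,.22,.01):
        q=k&(abs(P[:,2]-z)<.005); print(s,round(z,3),q.sum(), np.round(np.percentile(u[q],[5,50,95]),3) if q.sum() else '')
E
```

```text
t 12.25 pos [ 0.4657 -0.0793  0.2323] q [-3.700e-03  5.305e-01  8.477e-01  7.000e-04] F [-0.   0.  -0.1] w 0.087 j [ 0.65  0.05 -0.58  1.93  0.03  1.17  0.51]
 slide [0.006, 0.0041, 0.0847] rot [0.0006, -0.0039, -0.5382] rows>=7.2
1 0.13 31 [0.073 0.076 0.077]
1 0.14 35 [0.074 0.077 0.078]
1 0.15 36 [0.075 0.078 0.08 ]
1 0.16 36 [0.077 0.079 0.081]
1 0.17 36 [0.077 0.08  0.082]
1 0.18 22 [0.078 0.082 0.083]
1 0.19 14 [0.079 0.082 0.083]
1 0.2 23 [0.081 0.082 0.089]
1 0.21 136 [0.076 0.085 0.09 ]
-1 0.13 41 [0.078 0.082 0.083]
-1 0.14 50 [0.08  0.084 0.086]
-1 0.15 47 [0.083 0.086 0.088]
-1 0.16 42 [0.084 0.088 0.089]
-1 0.17 48 [0.087 0.09  0.092]
-1 0.18 41 [0.088 0.091 0.093]
-1 0.19 26 [0.091 0.093 0.094]
-1 0.2 40 [0.093 0.095 0.102]
-1 0.21 133 [0.089 0.097 0.102]
```

move_arm --slide '[[0.006,0.004,0.084],[0.006,0.004,0.084],[0.006,0.004,0.084],[0.006,0.004,0.084],[0.006,0.004,0.084],[0.006,0.004,0.084],[0.006,0.004,0.084],[0.006,0.004,0.084]]' --rot '[[0.001,-0.004,-0.538],[0.001,-0.004,-0.538],[0.001,-0.004,-0.538],[0.001,-0.004,-0.538],[0.001,-0.004,-0.538],[0.001,-0.004,-0.538],[0.001,-0.004,-0.538],[0.001,-0.004,-0.538]]'

```text
time: 13.1
ee_pos: [0.4659, -0.0753, 0.1905]
eef_rot: [-0.0, 0.022, 1.0, -0.0]
wrist_force: [0.2, -0.9, 0.1]
width: 0.0872
```

```bash
python3 - <<'E'
from h import *
st(); plan([0.466,-0.0755,0.111],177.6); c=cam('wrist'); save(c,'w7.png')
E
```

```text
t 13.1 pos [ 0.4659 -0.0753  0.1905] q [-0.000e+00  2.150e-02  9.998e-01 -4.000e-04] F [ 0.2 -0.9  0.1] w 0.0872 j [ 0.69  0.1  -0.65  1.98  0.07  1.08  1.54]
 slide [-0.0001, -0.0003, 0.1589] rot [-0.0004, -0.0, -0.0006] rows>=1.6
```

View pics/w7.png

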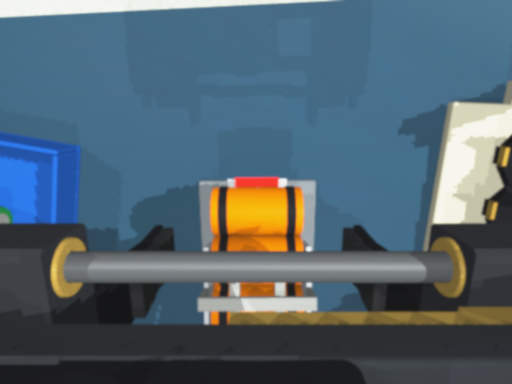

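The stop cell at (257,210) is centred between the fingers. I go down and grip.

move_arm --slide '[[0,0,0.07],[0,0,0.13],[0,0,0.157],[0,0,0.157],[0,0,0.157]]' --rot '[[0,0,0],[0,0,0],[0,0,0],[0,0,0],[0,0,0]]'

```text
time: 13.65
ee_pos: [0.4664, -0.075, 0.1128]
eef_rot: [0.0, 0.021, 1.0, -0.0]
wrist_force: [-0.4, 0.5, -0.2]
width: 0.0868
```

move_arm --slide '[[0,0,0],[0,0,0],[0,0,0],[0,0,0],[0,0,0],[0,0,0]]' --rot '[[0,0,0],[0,0,0],[0,0,0],[0,0,0],[0,0,0],[0,0,0]]' --gripper -1 --force 40

```text
time: 14.25
ee_pos: [0.4661, -0.0753, 0.1124]
eef_rot: [0.0, 0.02, 1.0, -0.001]
wrist_force: [-1.2, -0.8, 5.2]
width: 0.0608
```

move_arm --slide '[[0,0,-0.03],[0,0,-0.07],[0,0,-0.12],[0,0,-0.18],[0,0,-0.2],[0,0,-0.2]]' --rot '[[0,0,0],[0,0,0],[0,0,0],[0,0,0],[0,0,0],[0,0,0]]'

```text
time: 14.85
ee_pos: [0.4665, -0.0751, 0.2129]
eef_rot: [0.001, 0.02, 1.0, -0.001]
wrist_force: [-1.1, 0.5, -1.5]
width: 0.0608
```

```bash
python3 - <<'E'
from h import *
st(); plan([0.488,0.1324,0.20],175.35); c=cam('wrist'); save(c,'w8.png')
E
```

```text
t 14.85 pos [ 0.4665 -0.0751  0.2129] q [ 1.100e-03  2.010e-02  9.998e-01 -9.000e-04] F [-1.1  0.5 -1.5] w 0.0608 j [ 0.7   0.07 -0.65  1.96  0.05  1.12  1.56]
 slide [-0.0263, 0.4165, 0.0251] rot [-0.0008, 0.0011, 0.0205] rows>=4.2
```

View pics/w8.png

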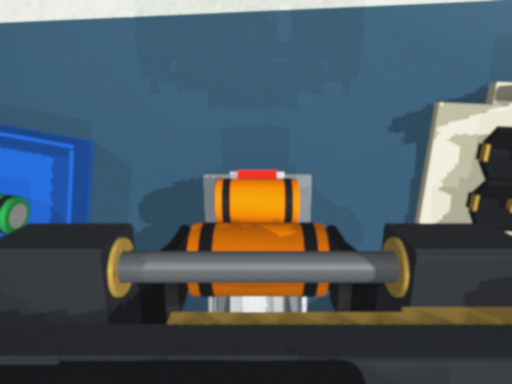

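The cell is held and the next one has rolled to the stop at (257,200). Now to the far right cradle.

move_arm --slide '[[-0.026,0.416,0.025],[-0.026,0.416,0.025],[-0.026,0.416,0.025],[-0.026,0.416,0.025],[-0.026,0.416,0.025],[-0.026,0.416,0.025],[-0.026,0.416,0.025],[-0.026,0.416,0.025]]' --rot '[[-0.001,0.001,0.02],[-0.001,0.001,0.02],[-0.001,0.001,0.02],[-0.001,0.001,0.02],[-0.001,0.001,0.02],[-0.001,0.001,0.02],[-0.001,0.001,0.02],[-0.001,0.001,0.02]]'

```text
time: 15.7
ee_pos: [0.4871, 0.1303, 0.1986]
eef_rot: [-0.002, 0.041, 0.999, 0.0]
wrist_force: [-0.6, -0.0, -1.6]
width: 0.0607
```

```bash
python3 - <<'E'
from h import *
st(); plan([0.488,0.1324,0.094],175.35); c=cam('wrist'); save(c,'w9.png')
E
```

```text
t 15.7 pos [0.4871 0.1303 0.1986] q [-1.500e-03  4.120e-02  9.992e-01  1.000e-04] F [-0.6 -0.  -1.6] w 0.0607 j [ 0.4   0.2  -0.82  1.9   0.16  1.12  1.01]
 slide [-0.0021, 0.0042, 0.2092] rot [0.0, -0.0015, -0.0006] rows>=2.1
```

View pics/w9.png

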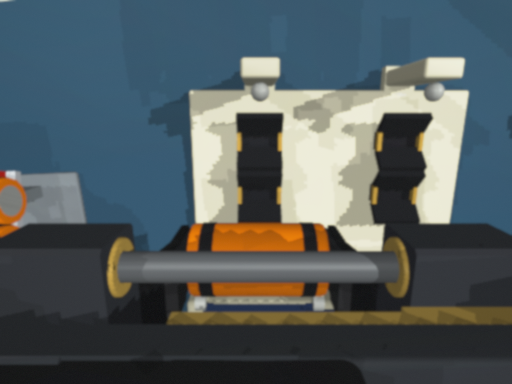

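Over the right bay, aligned with its cradles (col 260). I lower.

move_arm --slide '[[-0.002,0.004,0.08],[-0.002,0.004,0.14],[-0.002,0.004,0.18],[-0.002,0.004,0.2],[-0.002,0.004,0.21],[-0.002,0.004,0.21],[-0.002,0.004,0.21]]' --rot '[[0,-0.001,0],[0,-0.001,0],[0,-0.001,0],[0,-0.001,0],[0,-0.001,0],[0,-0.001,0],[0,-0.001,0]]'

```text
time: 16.45
ee_pos: [0.4888, 0.1343, 0.0953]
eef_rot: [0.001, 0.04, 0.999, 0.001]
wrist_force: [0.1, 0.3, -1.5]
width: 0.0607
```

```bash
python3 - <<'E'
from h import *
st(); plan([0.488,0.1324,0.0925],175.35)
E
```

```text
t 16.45 pos [0.4888 0.1343 0.0953] q [8.000e-04 4.010e-02 9.992e-01 6.000e-04] F [ 0.1  0.3 -1.5] w 0.0607 j [ 0.33  0.35 -0.77  1.99  0.3   0.92  0.89]
 slide [0.0012, -0.004, 0.0055] rot [0.0007, 0.0007, 0.0005] rows>=0.1
```

move_arm --slide '[[0.001,-0.004,0.005],[0.001,-0.004,0.005],[0.001,-0.004,0.005]]' --rot '[[0,0,0],[0,0,0],[0,0,0]]'

```text
time: 16.75
ee_pos: [0.4882, 0.1332, 0.0934]
eef_rot: [0.001, 0.04, 0.999, 0.001]
wrist_force: [-4.0, 0.9, 8.9]
width: 0.061
```

move_arm --slide '[[0,0,0],[0,0,0],[0,0,0],[0,0,0]]' --rot '[[0,0,0],[0,0,0],[0,0,0],[0,0,0]]' --gripper 0.8

```text
time: 17.15
ee_pos: [0.4875, 0.1322, 0.0919]
eef_rot: [0.0, 0.04, 0.999, 0.0]
wrist_force: [-0.0, 0.1, 0.0]
width: 0.0773
```

move_arm --slide '[[0,0,-0.04],[0,0,-0.1],[0,0,-0.2],[0,0,-0.22],[0,0,-0.22]]' --rot '[[0,0,0],[0,0,0],[0,0,0],[0,0,0],[0,0,0]]'

```text
time: 17.65
ee_pos: [0.4885, 0.1325, 0.2036]
eef_rot: [0.002, 0.04, 0.999, 0.001]
wrist_force: [0.2, -1.2, 0.2]
width: 0.0782
```

```bash
python3 - <<'E'
from h import *
st(); plan([0.466,-0.0755,0.19],177.6)
E
```

```text
t 17.65 pos [0.4885 0.1325 0.2036] q [2.000e-03 4.010e-02 9.992e-01 5.000e-04] F [ 0.2 -1.2  0.2] w 0.0782 j [ 0.41  0.19 -0.83  1.89  0.16  1.12  1.01]
 slide [0.0117, -0.4182, 0.0267] rot [0.0006, 0.002, -0.0192] rows>=4.2
```

Back over the feeder for the second cell.

move_arm --slide '[[0.012,-0.418,0.026],[0.012,-0.418,0.026],[0.012,-0.418,0.026],[0.012,-0.418,0.026],[0.012,-0.418,0.026],[0.012,-0.418,0.026],[0.012,-0.418,0.026],[0.012,-0.418,0.026]]' --rot '[[0.001,0.002,-0.019],[0.001,0.002,-0.019],[0.001,0.002,-0.019],[0.001,0.002,-0.019],[0.001,0.002,-0.019],[0.001,0.002,-0.019],[0.001,0.002,-0.019],[0.001,0.002,-0.019]]' --gripper 1

```text
time: 18.45
ee_pos: [0.465, -0.0736, 0.1883]
eef_rot: [-0.002, 0.019, 1.0, -0.0]
wrist_force: [-0.4, -0.5, -0.1]
width: 0.0868
```

```bash
python3 - <<'E'
from h import *
st(); plan([0.466,-0.0755,0.112],177.6); c=cam('wrist'); save(c,'w10.png'); c=cam('scene'); save(c,'s10.png',crop=(200,140,460,300),s=3)
E
```

```text
t 18.45 pos [ 0.465  -0.0736  0.1883] q [-2.200e-03  1.940e-02  9.998e-01 -1.000e-04] F [-0.4 -0.5 -0.1] w 0.0868 j [ 0.72  0.11 -0.69  1.98  0.08  1.08  1.53]
 slide [-0.0029, -0.0037, 0.1525] rot [-0.0001, -0.0022, 0.0015] rows>=1.5
```

View pics/w10.png

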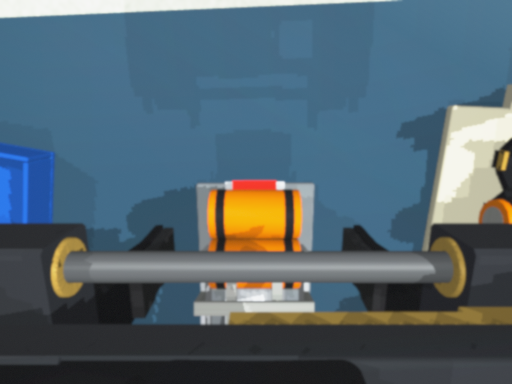

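View pics/s10.png

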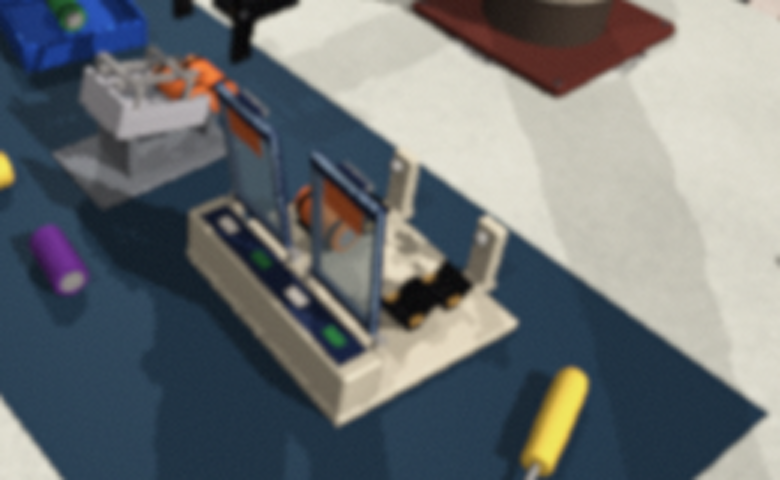

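The second cell is at the stop (255,213), and the first sits in the far right cradle. The tray edge has shifted (50 instead of 78 px), so it was probably the announced knock. I check that later.

move_arm --slide '[[-0.003,-0.004,0.07],[-0.003,-0.004,0.13],[-0.003,-0.004,0.153],[-0.003,-0.004,0.153],[-0.003,-0.004,0.153]]' --rot '[[0,-0.002,0.001],[0,-0.002,0.001],[0,-0.002,0.001],[0,-0.002,0.001],[0,-0.002,0.001]]'

```text
time: 19.05
ee_pos: [0.4666, -0.0772, 0.113]
eef_rot: [0.0, 0.021, 1.0, -0.0]
wrist_force: [0.4, 0.0, -0.4]
width: 0.0869
```

move_arm --slide '[[0,0,0],[0,0,0],[0,0,0],[0,0,0],[0,0,0],[0,0,0]]' --rot '[[0,0,0],[0,0,0],[0,0,0],[0,0,0],[0,0,0],[0,0,0]]' --gripper -1 --force 40

```text
time: 19.65
ee_pos: [0.4662, -0.0776, 0.1125]
eef_rot: [0.0, 0.022, 1.0, -0.0]
wrist_force: [-0.3, 0.6, 5.8]
width: 0.0609
```

move_arm --slide '[[0,0,-0.03],[0,0,-0.07],[0,0,-0.12],[0,0,-0.18],[0,0,-0.2],[0,0,-0.2]]' --rot '[[0,0,0],[0,0,0],[0,0,0],[0,0,0],[0,0,0],[0,0,0]]'

```text
time: 20.25
ee_pos: [0.4664, -0.0779, 0.213]
eef_rot: [0.001, 0.022, 1.0, -0.001]
wrist_force: [0.7, 0.8, -1.5]
width: 0.0606
```

```bash
python3 - <<'E'
from h import *
st(); plan([0.4442,0.1359,0.20],175.35); c=cam('wrist'); save(c,'w11.png')
tray()
E
```

```text
t 20.25 pos [ 0.4664 -0.0779  0.213 ] q [ 0.001   0.0221  0.9998 -0.001 ] F [ 0.7  0.8 -1.5] w 0.0606 j [ 0.74  0.08 -0.69  1.96  0.06  1.12  1.55]
 slide [0.0634, 0.4253, 0.025] rot [-0.001, 0.001, 0.0185] rows>=4.3
tray rect ((0.47844231128692627, -0.3401655852794647), (0.172088623046875, 0.15069277584552765), 77.43350982666016) 458
```

View pics/w11.png

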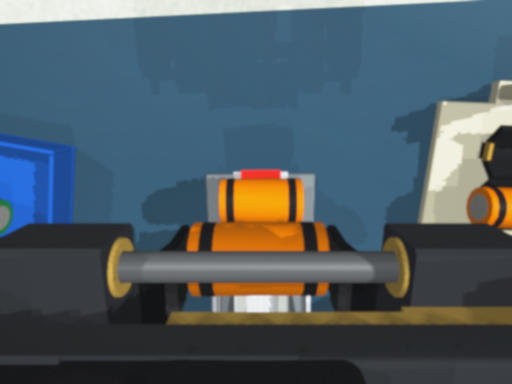

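The tray moved about 2 cm to y=-0.340 with the green cell still in it, so nothing to mend. The second cell goes to the right near cradle.

move_arm --slide '[[0.063,0.426,0.025],[0.063,0.426,0.025],[0.063,0.426,0.025],[0.063,0.426,0.025],[0.063,0.426,0.025],[0.063,0.426,0.025],[0.063,0.426,0.025],[0.063,0.426,0.025]]' --rot '[[-0.001,0.001,0.019],[-0.001,0.001,0.019],[-0.001,0.001,0.019],[-0.001,0.001,0.019],[-0.001,0.001,0.019],[-0.001,0.001,0.019],[-0.001,0.001,0.019],[-0.001,0.001,0.019]]'

```text
time: 21.15
ee_pos: [0.4437, 0.135, 0.1986]
eef_rot: [-0.002, 0.042, 0.999, 0.0]
wrist_force: [0.4, 0.0, -1.2]
width: 0.0607
```

```bash
python3 - <<'E'
from h import *
st(); plan([0.4442,0.1357,0.094],175.35)
E
```

```text
t 21.15 pos [0.4437 0.135  0.1986] q [-1.700e-03  4.190e-02  9.991e-01  3.000e-04] F [ 0.4  0.  -1.2] w 0.0607 j [ 0.47  0.1  -0.89  1.98  0.09  1.1   1.03]
 slide [-0.0015, 0.0013, 0.2093] rot [0.0003, -0.0017, -0.0013] rows>=2.1
```

move_arm --slide '[[-0.001,0.001,0.08],[-0.001,0.001,0.14],[-0.001,0.001,0.18],[-0.001,0.001,0.2],[-0.001,0.001,0.209],[-0.001,0.001,0.209],[-0.001,0.001,0.209]]' --rot '[[0,-0.001,-0.001],[0,-0.001,-0.001],[0,-0.001,-0.001],[0,-0.001,-0.001],[0,-0.001,-0.001],[0,-0.001,-0.001],[0,-0.001,-0.001]]'

```text
time: 21.85
ee_pos: [0.4448, 0.1371, 0.0958]
eef_rot: [0.001, 0.04, 0.999, 0.001]
wrist_force: [-0.2, -0.5, -1.2]
width: 0.0608
```

```bash
python3 - <<'E'
from h import *
st(); plan([0.4442,0.1357,0.0925],175.35)
E
```

```text
t 21.85 pos [0.4448 0.1371 0.0958] q [7.000e-04 4.010e-02 9.992e-01 6.000e-04] F [-0.2 -0.5 -1.2] w 0.0608 j [ 0.39  0.28 -0.85  2.08  0.27  0.9   0.88]
 slide [0.001, -0.0029, 0.0066] rot [0.0006, 0.0007, 0.0004] rows>=0.1
```

move_arm --slide '[[0.001,-0.003,0.006],[0.001,-0.003,0.006],[0.001,-0.003,0.006]]' --rot '[[0,0,0],[0,0,0],[0,0,0]]'

```text
time: 22.15
ee_pos: [0.4441, 0.1361, 0.0929]
eef_rot: [0.001, 0.04, 0.999, 0.001]
wrist_force: [-0.9, 1.4, 6.3]
width: 0.0608
```

move_arm --slide '[[0,0,0],[0,0,0],[0,0,0],[0,0,0]]' --rot '[[0,0,0],[0,0,0],[0,0,0],[0,0,0]]' --gripper 0.8

```text
time: 22.55
ee_pos: [0.4436, 0.1356, 0.092]
eef_rot: [0.0, 0.04, 0.999, 0.001]
wrist_force: [-0.4, 0.4, 0.7]
width: 0.077
```

move_arm --slide '[[0,0,-0.04],[0,0,-0.1],[0,0,-0.2],[0,0,-0.22],[0,0,-0.22]]' --rot '[[0,0,0],[0,0,0],[0,0,0],[0,0,0],[0,0,0]]'

```text
time: 23.05
ee_pos: [0.4446, 0.1357, 0.2036]
eef_rot: [0.002, 0.04, 0.999, 0.0]
wrist_force: [0.5, -0.5, -0.2]
width: 0.0781
```

```bash
python3 - <<'E'
from h import *
st(); plan([0.466,-0.0765,0.19],177.6)
E
```

```text
t 23.05 pos [0.4446 0.1357 0.2036] q [2.100e-03 4.020e-02 9.992e-01 4.000e-04] F [ 0.5 -0.5 -0.2] w 0.0781 j [ 0.49  0.09 -0.91  1.98  0.08  1.1   1.04]
 slide [-0.0766, -0.4196, 0.0271] rot [0.0005, 0.0021, -0.0193] rows>=4.3
```

move_arm --slide '[[-0.077,-0.42,0.026],[-0.077,-0.42,0.026],[-0.077,-0.42,0.026],[-0.077,-0.42,0.026],[-0.077,-0.42,0.026],[-0.077,-0.42,0.026],[-0.077,-0.42,0.026],[-0.077,-0.42,0.026]]' --rot '[[0,0.002,-0.019],[0,0.002,-0.019],[0,0.002,-0.019],[0,0.002,-0.019],[0,0.002,-0.019],[0,0.002,-0.019],[0,0.002,-0.019],[0,0.002,-0.019]]' --gripper 1

```text
time: 23.85
ee_pos: [0.465, -0.075, 0.1882]
eef_rot: [-0.002, 0.02, 1.0, 0.001]
wrist_force: [-0.3, 0.5, -0.2]
width: 0.087
```

```bash
python3 - <<'E'
from h import *
st(); plan([0.466,-0.0765,0.112],177.6); c=cam('wrist'); save(c,'w12.png'); c=cam('top'); save(c,'t12.png',crop=(120,150,320,280),s=4)
E
```

```text
t 23.85 pos [ 0.465  -0.075   0.1882] q [-2.300e-03  1.960e-02  9.998e-01  9.000e-04] F [-0.3  0.5 -0.2] w 0.087 j [ 0.76  0.11 -0.72  1.98  0.08  1.08  1.53]
 slide [-0.0029, -0.0032, 0.1524] rot [0.0009, -0.0024, 0.0013] rows>=1.5
```

View pics/w12.png

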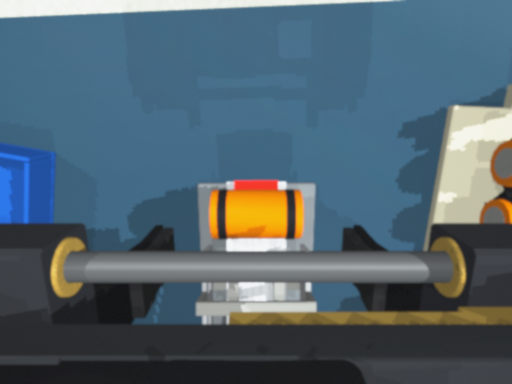

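View pics/t12.png

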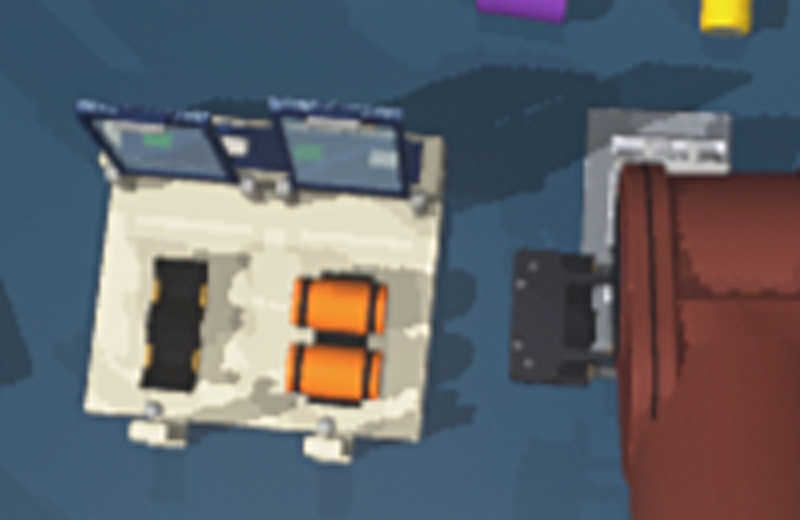

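The right bay holds two seated cells, (340,305) and (333,370), both square. The third is at the stop (255,213).

move_arm --slide '[[-0.003,-0.002,0.07],[-0.003,-0.002,0.13],[-0.003,-0.002,0.153],[-0.003,-0.002,0.153],[-0.003,-0.002,0.153]]' --rot '[[0.001,-0.002,0.001],[0.001,-0.002,0.001],[0.001,-0.002,0.001],[0.001,-0.002,0.001],[0.001,-0.002,0.001]]'

```text
time: 24.45
ee_pos: [0.4669, -0.0773, 0.1131]
eef_rot: [0.0, 0.021, 1.0, -0.0]
wrist_force: [1.0, -1.2, -0.1]
width: 0.0869
```

move_arm --slide '[[0,0,0],[0,0,0],[0,0,0],[0,0,0],[0,0,0],[0,0,0]]' --rot '[[0,0,0],[0,0,0],[0,0,0],[0,0,0],[0,0,0],[0,0,0]]' --gripper -1 --force 40

```text
time: 25.05
ee_pos: [0.4665, -0.0777, 0.1125]
eef_rot: [0.0, 0.022, 1.0, -0.0]
wrist_force: [-0.7, 0.8, 4.9]
width: 0.0605
```

move_arm --slide '[[0,0,-0.03],[0,0,-0.07],[0,0,-0.12],[0,0,-0.18],[0,0,-0.2],[0,0,-0.2]]' --rot '[[0,0,0],[0,0,0],[0,0,0],[0,0,0],[0,0,0],[0,0,0]]'

```text
time: 25.65
ee_pos: [0.4669, -0.0779, 0.2131]
eef_rot: [0.001, 0.022, 1.0, -0.001]
wrist_force: [0.0, -0.7, -2.4]
width: 0.0609
```

```bash
python3 - <<'E'
from h import *
st(); plan([0.4532,0.2473,0.20],175.35); c=cam('wrist'); save(c,'w13.png')
E
```

```text
t 25.65 pos [ 0.4669 -0.0779  0.2131] q [ 0.0011  0.0221  0.9998 -0.001 ] F [ 0.  -0.7 -2.4] w 0.0609 j [ 0.77  0.08 -0.72  1.95  0.06  1.12  1.55]
 slide [0.0561, 0.6487, 0.0248] rot [-0.0009, 0.0011, 0.0185] rows>=6.5
```

move_arm --slide '[[0.056,0.65,0.025],[0.056,0.65,0.025],[0.056,0.65,0.025],[0.056,0.65,0.025],[0.056,0.65,0.025],[0.056,0.65,0.025],[0.056,0.65,0.025],[0.056,0.65,0.025]]' --rot '[[-0.001,0.001,0.019],[-0.001,0.001,0.019],[-0.001,0.001,0.019],[-0.001,0.001,0.019],[-0.001,0.001,0.019],[-0.001,0.001,0.019],[-0.001,0.001,0.019],[-0.001,0.001,0.019]]'

```text
time: 26.5
ee_pos: [0.4503, 0.2524, 0.1977]
eef_rot: [-0.003, 0.038, 0.999, 0.002]
wrist_force: [0.0, 0.2, -1.2]
width: 0.0608
```

```bash
python3 - <<'E'
from h import *
st(); plan([0.4532,0.2473,0.094],175.35); c=cam('wrist'); save(c,'w14.png')
E
```

```text
t 26.5 pos [0.4503 0.2524 0.1977] q [-0.0026  0.0376  0.9993  0.0017] F [ 0.   0.2 -1.2] w 0.0608 j [ 0.27  0.26 -0.97  1.87  0.23  1.14  0.71]
 slide [-0.0076, -0.0104, 0.2074] rot [0.0016, -0.0026, 0.003] rows>=2.1
```

View pics/w14.png

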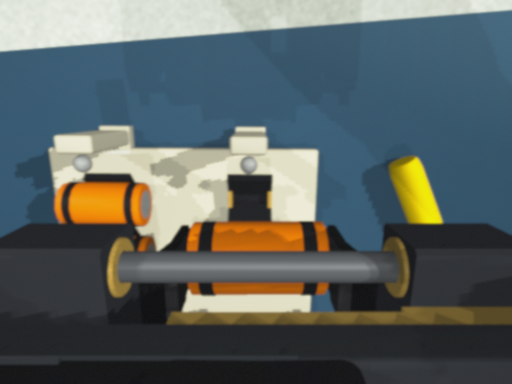

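move_arm --slide '[[0,0,0.04],[0,0,0.1],[0,0,0.14],[0,0,0.14],[0,0,0.14]]' --rot '[[0,0,0],[0,0,0],[0,0,0],[0,0,0],[0,0,0]]'

```text
time: 27.05
ee_pos: [0.4523, 0.2473, 0.1291]
eef_rot: [-0.002, 0.041, 0.999, 0.0]
wrist_force: [0.5, -0.2, -1.7]
width: 0.0605
```

```bash
python3 - <<'E'
from h import *
st(); plan([0.4532,0.2473,0.0925],175.35)
E
```

```text
t 27.05 pos [0.4523 0.2473 0.1291] q [-1.600e-03  4.140e-02  9.991e-01  3.000e-04] F [ 0.5 -0.2 -1.7] w 0.0605 j [ 0.22  0.36 -0.92  1.93  0.33  1.01  0.64]
 slide [-0.0019, 0.0002, 0.0732] rot [0.0002, -0.0016, -0.0008] rows>=0.7
```

move_arm --slide '[[-0.001,0,0.03],[-0.001,0,0.055],[-0.001,0,0.066],[-0.001,0,0.073],[-0.001,0,0.073],[-0.001,0,0.073]]' --rot '[[0,-0.001,0],[0,-0.001,0],[0,-0.001,0],[0,-0.001,0],[0,-0.001,0],[0,-0.001,0]]'

```text
time: 27.65
ee_pos: [0.453, 0.2484, 0.093]
eef_rot: [0.0, 0.041, 0.999, 0.001]
wrist_force: [0.1, -0.9, -1.4]
width: 0.0608
```

```bash
python3 - <<'E'
from h import *
st(); plan([0.4532,0.2473,0.0925],175.35)
E
```

```text
t 27.65 pos [0.453  0.2484 0.093 ] q [2.000e-04 4.090e-02 9.992e-01 7.000e-04] F [ 0.1 -0.9 -1.4] w 0.0608 j [ 0.18  0.41 -0.89  1.96  0.39  0.95  0.59]
 slide [-0.0006, -0.0022, 0.001] rot [0.0007, 0.0002, -0.0003] rows>=0.0
```

move_arm --slide '[[0,-0.002,0.002],[0,-0.002,0.002],[0,-0.002,0.002]]' --rot '[[0,0,0],[0,0,0],[0,0,0]]'

```text
time: 27.95
ee_pos: [0.4531, 0.2481, 0.0926]
eef_rot: [0.001, 0.041, 0.999, 0.001]
wrist_force: [0.4, 2.5, 6.0]
width: 0.0607
```

move_arm --slide '[[0,0,0],[0,0,0],[0,0,0],[0,0,0]]' --rot '[[0,0,0],[0,0,0],[0,0,0],[0,0,0]]' --gripper 0.8

```text
time: 28.35
ee_pos: [0.4526, 0.2471, 0.0917]
eef_rot: [-0.0, 0.041, 0.999, 0.0]
wrist_force: [-0.5, -0.7, -0.5]
width: 0.077
```

move_arm --slide '[[0,0,-0.04],[0,0,-0.1],[0,0,-0.2],[0,0,-0.3],[0,0,-0.4],[0,0,-0.44],[0,0,-0.44]]' --rot '[[0,0,0],[0,0,0],[0,0,0],[0,0,0],[0,0,0],[0,0,0],[0,0,0]]'

```text
time: 29.05
ee_pos: [0.4537, 0.2479, 0.3151]
eef_rot: [0.003, 0.041, 0.999, 0.001]
wrist_force: [1.2, 0.4, -1.4]
width: 0.0784
```

```bash
python3 - <<'E'
from h import *
st(); c=cam('wrist'); save(c,'w15.png',s=1.5)
W=pts(c); f=c['frame'].astype(int)
o=(f[...,0]>f[...,2]+70)&(f[...,0]>f[...,1]+40)&(W[...,2]>.03)&(W[...,2]<.08)
k,l,s,_=cv2.connectedComponentsWithStats(cv2.morphologyEx(o.astype(np.uint8),cv2.MORPH_CLOSE,np.ones((5,5))))
for i in range(1,k):
    if s[i,4]>200:
        P=W[(l==i)&(W[...,2]>.03)]; print(s[i],cv2.minAreaRect(P[:,:2].astype(np.float32)),'ztop',np.percentile(P[:,2],97))
E
```

```text
t 29.05 pos [0.4537 0.2479 0.3151] q [0.0026 0.0411 0.9992 0.0013] F [ 1.2  0.4 -1.4] w 0.0784 j [ 0.35  0.14 -1.    1.72  0.12  1.35  0.81]
[ 123  155   63   31 1738] ((0.44246339797973633, 0.1371350884437561), (0.061211831867694855, 0.03152837976813316), 84.74369049072266) ztop 0.05651763587916664
[ 229  155   57   31 1681] ((0.4515472948551178, 0.24878811836242676), (0.0606100894510746, 0.031513310968875885), 85.18214416503906) ztop 0.05651899040658731
[ 128  193   60   30 1628] ((0.4854583144187927, 0.134375661611557), (0.061658840626478195, 0.030459929257631302), 84.05931091308594) ztop 0.05640546676447742
```

View pics/w15.png

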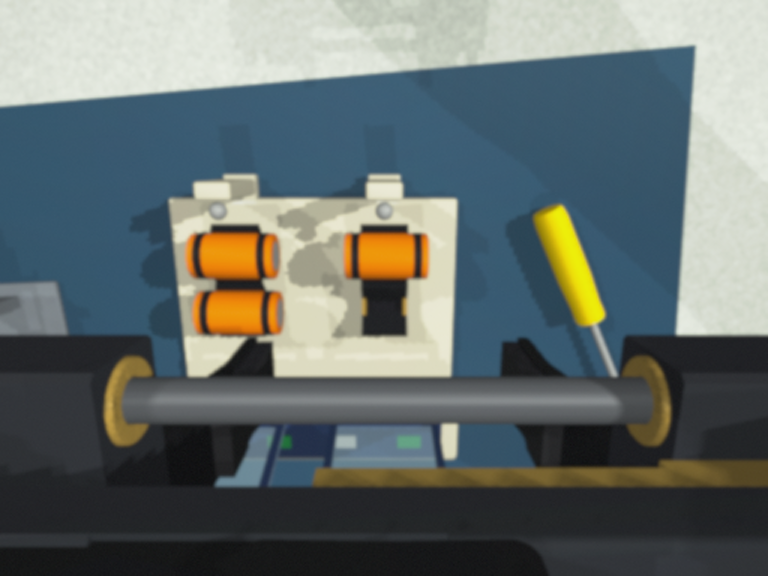

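All three cells are seated: tops at 56.5 mm, axes at 84 to 85° against a charger axis of 85.35°, positions within about 3 mm. Only the left far cradle is empty. Next the covers: close the fingers, pass over behind the left cover and sweep it forward.

move_arm --slide '[[0,0,-0.03],[-0.1,0,-0.03],[-0.2,0,-0.03],[-0.3,0,-0.03],[-0.37,0,-0.03],[-0.37,0,-0.03],[-0.37,0,-0.03],[-0.37,0,-0.03]]' --rot '[[0,0,0],[0,0,0],[0,0,0],[0,0,0],[0,0,0],[0,0,0],[0,0,0],[0,0,0]]' --gripper -1 --force 30

```text
time: 29.9
ee_pos: [0.636, 0.2327, 0.3267]
eef_rot: [-0.001, 0.04, 0.999, 0.001]
wrist_force: [-0.8, 0.9, -0.7]
width: 0.0224
```

```bash
cat >> h.py <<'E'
O=np.array([.4945,.1878]); a_=np.radians(-4.65); CX=np.array([np.cos(a_),np.sin(a_)]);CY=np.array([-CX[1],CX[0]])
def ch(x,y,z): p=O+x*CX+y*CY; return [p[0],p[1],z]
def inch():
    p=np.array(robot.sense()['ee_pos']); d=p[:2]-O; print('charger x,y %.4f %.4f tip z %.4f'%(d@CX,d@CY,p[2]-.07))
E
python3 - <<'E'
from h import *
st(); inch(); plan(ch(.138,.056,.235),175.35); c=cam('scene'); save(c,'s16.png',crop=(200,60,460,300),s=2.5)
E
```

```text
t 29.9 pos [0.636  0.2327 0.3267] q [-6.000e-04  4.000e-02  9.992e-01  6.000e-04] F [-0.8  0.9 -0.7] w 0.0224 j [ 0.18  0.52 -0.9   1.3   0.4   1.5   0.82]
charger x,y 0.1374 0.0563 tip z 0.2567
 slide [-0.0014, -0.0007, 0.1834] rot [0.0005, -0.0006, 0.0005] rows>=1.8
```

View pics/s16.png

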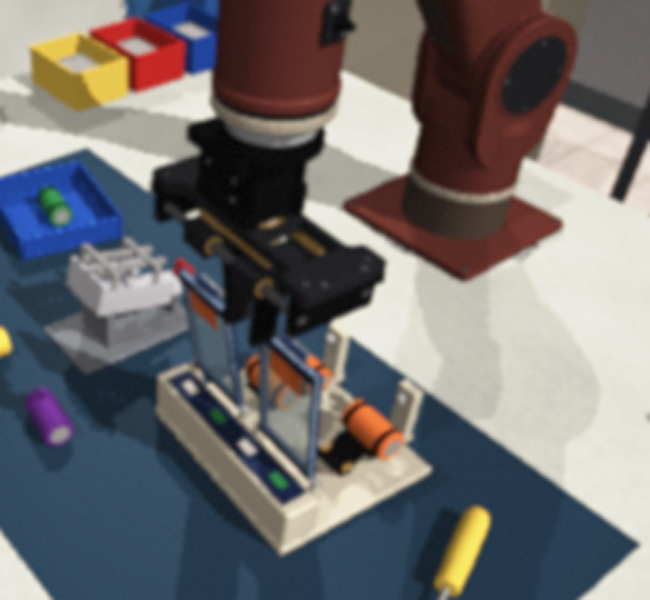

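```bash
python3 - <<'E'
from h import *
c=cam('scene'); save(c,'s17.png',crop=(200,60,460,300),s=2.5)
for p in (ch(.137,.056,.257),ch(.137,.056,.187),ch(.085,.056,.211),ch(.085,.095,.211)):
    u,v=proj(c,p); print(p,(u-200)*2.5,(v-60)*2.5)
st()
E
```

```text
[np.float64(0.6355889160168112), np.float64(0.23250925829401783), 0.257] 248.40111715661578 328.2641387757669
[np.float64(0.6355889160168112), np.float64(0.23250925829401783), 0.187] 241.46467151140826 390.3882927865032
[np.float64(0.5837600733847207), np.float64(0.23672483315612106), 0.211] 291.7869924854051 348.7226015105442
[np.float64(0.586921754531298), np.float64(0.275596465130189), 0.211] 321.3158179744343 374.98768807283636
t 30.0 pos [0.636  0.2325 0.3274] q [2.000e-04 4.020e-02 9.992e-01 4.000e-04] F [0.3 0.9 1.1] w 0.0144 j [ 0.18  0.52 -0.9   1.3   0.4   1.5   0.82]
```

View pics/s17.png

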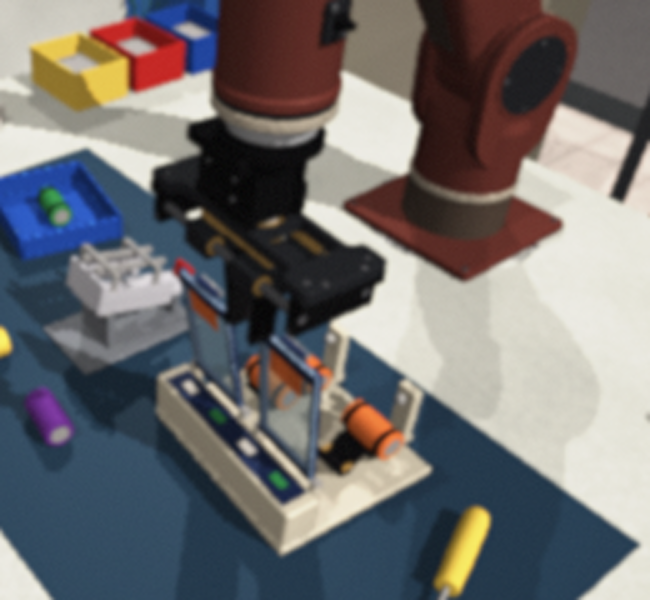

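The geometry agrees: tips at about (250,330), behind the left cover (268–320, 335–375). I go down to tip z 0.168, then sweep forward.

move_arm --slide '[[0,0,0.08],[0,0,0.15],[0,0,0.177],[0,0,0.177],[0,0,0.177]]' --rot '[[0,0,0],[0,0,0],[0,0,0],[0,0,0],[0,0,0]]'

```text
time: 30.5
ee_pos: [0.6373, 0.2324, 0.2402]
eef_rot: [0.001, 0.041, 0.999, 0.001]
wrist_force: [0.5, -0.7, 0.3]
width: 0.0006
```

move_arm --slide '[[0.05,0,0],[0.09,0,0],[0.13,0,0],[0.17,0,0],[0.2,0,0],[0.23,0,0],[0.26,0,0],[0.26,0,0]]' --rot '[[0,0,0],[0,0,0],[0,0,0],[0,0,0],[0,0,0],[0,0,0],[0,0,0],[0,0,0]]'

```text
time: 31.3
ee_pos: [0.5067, 0.2441, 0.2408]
eef_rot: [0.002, 0.04, 0.999, 0.001]
wrist_force: [-0.1, 0.5, 0.5]
width: 0.0002
```

```bash
python3 - <<'E'
from h import *
st(); inch(); c=cam('scene'); save(c,'s18.png',crop=(200,60,460,300),s=2.5)
E
```

```text
t 31.3 pos [0.5067 0.2441 0.2408] q [1.700e-03 3.980e-02 9.992e-01 7.000e-04] F [-0.1  0.5  0.5] w 0.0002 j [ 0.29  0.33 -0.98  1.71  0.29  1.25  0.73]
charger x,y 0.0076 0.0571 tip z 0.1708
```

View pics/s18.png

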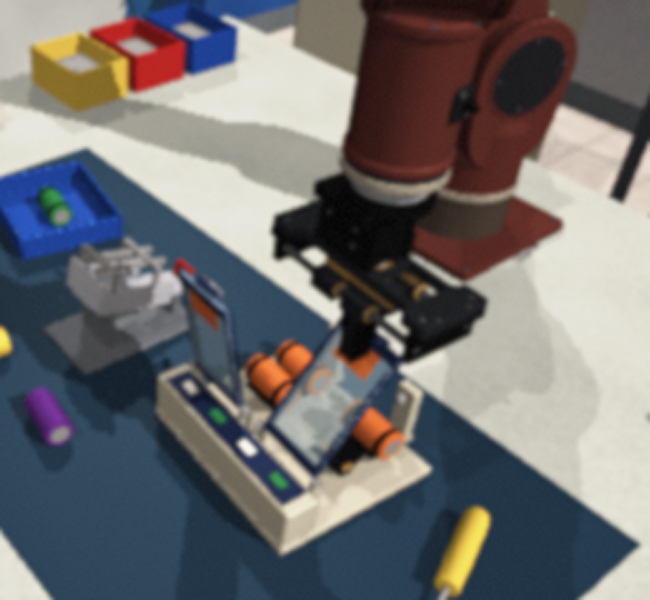

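The cover follows the fingers, now at about 55°. I continue along the arc to just above the ball.

move_arm --slide '[[0.02,0,0.02],[0.04,0,0.048],[0.055,0,0.075],[0.07,0,0.1],[0.08,0,0.125],[0.09,0,0.15],[0.1,0,0.168],[0.1,0,0.168]]' --rot '[[0,0,0],[0,0,0],[0,0,0],[0,0,0],[0,0,0],[0,0,0],[0,0,0],[0,0,0]]'

```text
time: 32.15
ee_pos: [0.4568, 0.2467, 0.1532]
eef_rot: [-0.001, 0.041, 0.999, 0.0]
wrist_force: [-0.8, -0.3, -0.1]
width: 0.0007
```

```bash
python3 - <<'E'
from h import *
st(); inch(); c=cam('scene'); save(c,'s19.png',crop=(200,60,460,300),s=2.5)
E
```

```text
t 32.15 pos [0.4568 0.2467 0.1532] q [-8.000e-04  4.060e-02  9.992e-01  2.000e-04] F [-0.8 -0.3 -0.1] w 0.0007 j [ 0.27  0.34 -0.98  1.9   0.32  1.06  0.65]
charger x,y -0.0424 0.0556 tip z 0.0832
```

View pics/s19.png

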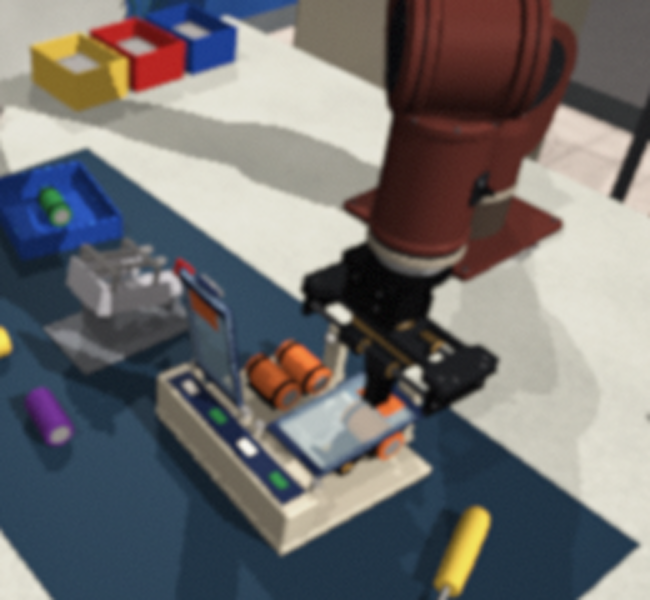

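Now press at the patch (x about -50 mm).

move_arm --slide '[[0.016,0,0],[0.016,0,0.006],[0.016,0,0.012],[0.016,0,0.018],[0.016,0,0.024],[0.016,0,0.026],[0.016,0,0.026]]' --rot '[[0,0,0],[0,0,0],[0,0,0],[0,0,0],[0,0,0],[0,0,0],[0,0,0]]'

```text
time: 32.9
ee_pos: [0.4499, 0.2473, 0.1412]
eef_rot: [0.0, 0.041, 0.999, 0.001]
wrist_force: [0.8, 0.2, 0.9]
width: 0.0003
```

```bash
python3 - <<'E'
from h import *
st(); inch()
E
```

```text
t 32.9 pos [0.4499 0.2473 0.1412] q [0.000e+00 4.100e-02 9.992e-01 5.000e-04] F [0.8 0.2 0.9] w 0.0003 j [ 0.26  0.35 -0.97  1.93  0.33  1.04  0.63]
charger x,y -0.0493 0.0557 tip z 0.0712
```

move_arm --slide '[[0,0,0.003],[0,0,0.005],[0,0,0.005]]' --rot '[[0,0,0],[0,0,0],[0,0,0]]'

```text
time: 33.2
ee_pos: [0.45, 0.2477, 0.1404]
eef_rot: [0.0, 0.041, 0.999, 0.0]
wrist_force: [-6.6, -5.4, 21.0]
width: 0.0008
```

move_arm --slide '[[0,0,-0.05],[0,0,-0.15],[0,0,-0.25],[0,0,-0.34],[0,0,-0.38],[0,0,-0.38]]' --rot '[[0,0,0],[0,0,0],[0,0,0],[0,0,0],[0,0,0],[0,0,0]]'

```text
time: 33.8
ee_pos: [0.4507, 0.2481, 0.3321]
eef_rot: [0.003, 0.041, 0.999, 0.001]
wrist_force: [-0.2, -0.1, -0.5]
width: 0.0002
```

```bash
cat >> h.py <<'E'
def covers(cams=('top','scene')):
    for n in cams:
        c=cam(n); W=pts(c); d=W[...,:2]-O; u=d@CX; v=d@CY
        for s,nm in((1,'L'),(-1,'R')):
            m=(abs(v-s*.056)<.037)&(u>-.07)&(u<.06)&(W[...,2]>.055)&(W[...,2]<.11)
            h=m&(u<-.03); k=m&(abs(abs(v-s*.056)-.035)<.003)  # frame sides
            if k.sum()>20: pf=np.polyfit(u[k],W[...,2][k],1); print(n,nm,'n',k.sum(),'slope->angle %.3f'%-pf[0],'z@-.05 %.4f'%np.polyval(pf,-.05))
            else: print(n,nm,'few',k.sum())
    return c
E
python3 - <<'E'
from h import *
st(); inch(); c=covers(); save(c,'s20.png',crop=(200,60,460,300),s=2.5); c=cam('wrist'); save(c,'w20.png')
E
```

```text
t 33.8 pos [0.4507 0.2481 0.3321] q [0.0026 0.041  0.9992 0.0013] F [-0.2 -0.1 -0.5] w 0.0002 j [ 0.4   0.13 -1.06  1.69  0.12  1.38  0.81]
charger x,y -0.0485 0.0566 tip z 0.2621
top L n 69 slope->angle 0.018 z@-.05 0.0721
top R few 1
scene L n 148 slope->angle -0.001 z@-.05 0.0712
scene R few 5
```

View pics/s20.png

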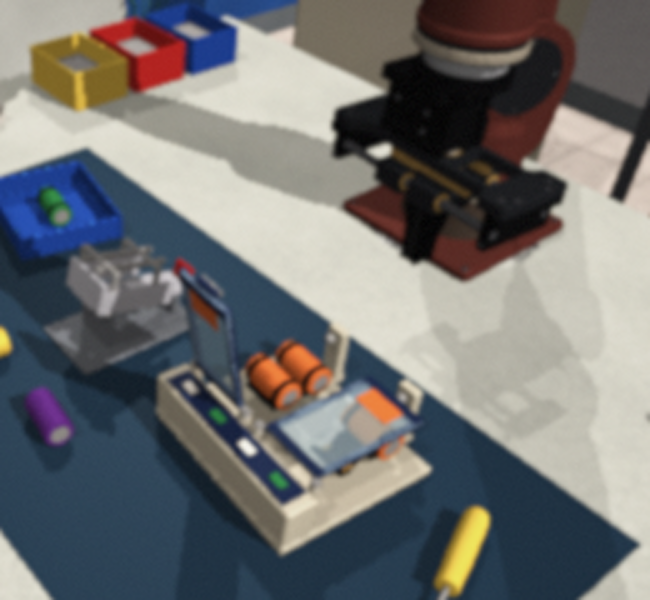

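The left cover reads shut: z at the patch is 0.071–0.072, and it would be 0.082 resting on the ball. Now the right cover.

move_arm --slide '[[-0.08,-0.045,0],[-0.16,-0.09,0],[-0.25,-0.135,0],[-0.33,-0.18,0],[-0.41,-0.225,0],[-0.41,-0.225,0],[-0.41,-0.225,0],[-0.41,-0.225,0]]' --rot '[[0,0,0],[0,0,0],[0,0,0],[0,0,0],[0,0,0],[0,0,0],[0,0,0],[0,0,0]]'

```text
time: 34.75
ee_pos: [0.6439, 0.1196, 0.3277]
eef_rot: [-0.001, 0.04, 0.999, 0.001]
wrist_force: [-0.4, 0.5, -0.5]
width: 0.0004
```

```bash
python3 - <<'E'
from h import *
st(); inch(); plan(ch(.155,-.056,.24),175.35)
E
```

```text
t 34.75 pos [0.6439 0.1196 0.3277] q [-1.000e-03  3.990e-02  9.992e-01  7.000e-04] F [-0.4  0.5 -0.5] w 0.0004 j [ 0.38  0.47 -0.91  1.36  0.37  1.48  0.99]
charger x,y 0.1545 -0.0559 tip z 0.2577
 slide [-0.0014, -0.0005, 0.1753] rot [0.0007, -0.001, 0.0006] rows>=1.8
```

move_arm --slide '[[0,0,0.08],[0,0,0.15],[0,0,0.175],[0,0,0.175],[0,0,0.175]]' --rot '[[0,0,0],[0,0,0],[0,0,0],[0,0,0],[0,0,0]]'

```text
time: 35.25
ee_pos: [0.645, 0.1192, 0.243]
eef_rot: [0.001, 0.041, 0.999, 0.001]
wrist_force: [0.1, -0.4, 1.2]
width: 0.0003
```

move_arm --slide '[[0.05,0,0],[0.09,0,0],[0.13,0,0],[0.17,0,0],[0.21,0,0],[0.25,0,0],[0.294,0,0],[0.294,0,0]]' --rot '[[0,0,0],[0,0,0],[0,0,0],[0,0,0],[0,0,0],[0,0,0],[0,0,0],[0,0,0]]'

```text
time: 36.05
ee_pos: [0.4971, 0.132, 0.2434]
eef_rot: [0.002, 0.04, 0.999, -0.0]
wrist_force: [1.4, 0.4, 1.0]
width: 0.0007
```

```bash
python3 - <<'E'
from h import *
st(); inch(); c=cam('scene'); save(c,'s21.png',crop=(200,60,460,300),s=2.5)
E
```

```text
t 36.05 pos [0.4971 0.132  0.2434] q [ 1.500e-03  3.970e-02  9.992e-01 -3.000e-04] F [1.4 0.4 1. ] w 0.0007 j [ 0.57  0.21 -1.01  1.82  0.19  1.21  0.99]
charger x,y 0.0071 -0.0554 tip z 0.1734
```

View pics/s21.png

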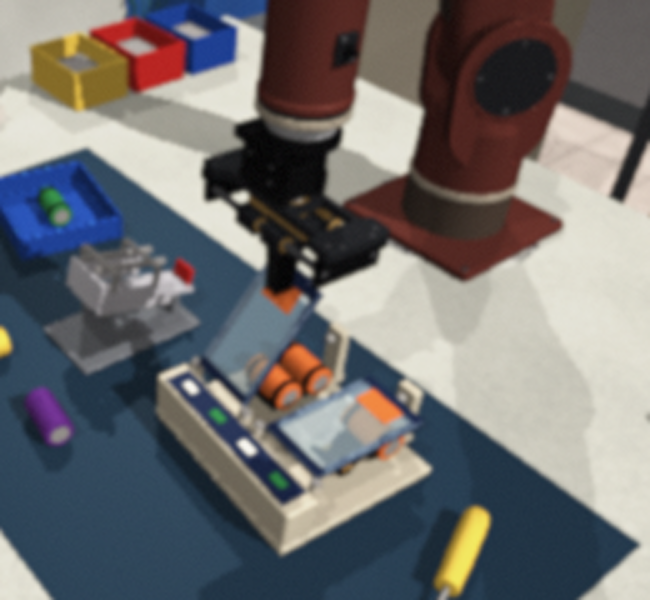

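The right cover follows too. Same arc as before, 2 mm more drop.

move_arm --slide '[[0.02,0,0.022],[0.04,0,0.05],[0.055,0,0.078],[0.07,0,0.104],[0.08,0,0.13],[0.09,0,0.155],[0.1,0,0.173],[0.1,0,0.173]]' --rot '[[0,0,0],[0,0,0],[0,0,0],[0,0,0],[0,0,0],[0,0,0],[0,0,0],[0,0,0]]'

```text
time: 36.9
ee_pos: [0.4475, 0.1346, 0.1535]
eef_rot: [-0.001, 0.041, 0.999, 0.0]
wrist_force: [-0.3, 0.6, -0.3]
width: 0.0001
```

```bash
python3 - <<'E'
from h import *
st(); inch(); plan(ch(-.05,-.056,.1400),175.35)
E
```

```text
t 36.9 pos [0.4475 0.1346 0.1535] q [-1.000e-03  4.060e-02  9.992e-01  4.000e-04] F [-0.3  0.6 -0.3] w 0.0001 j [ 0.56  0.21 -1.01  2.02  0.21  1.02  0.93]
charger x,y -0.0426 -0.0568 tip z 0.0835
 slide [0.0148, 0.0016, 0.0271] rot [0.0003, -0.0011, -0.0001] rows>=0.3
```

move_arm --slide '[[0.015,0.001,0],[0.015,0.001,0.006],[0.015,0.001,0.012],[0.015,0.001,0.018],[0.015,0.001,0.024],[0.015,0.001,0.027],[0.015,0.001,0.027]]' --rot '[[0,0,0],[0,0,0],[0,0,0],[0,0,0],[0,0,0],[0,0,0],[0,0,0]]'

```text
time: 37.6
ee_pos: [0.4413, 0.1357, 0.1412]
eef_rot: [0.0, 0.041, 0.999, 0.001]
wrist_force: [-0.2, 0.1, 0.2]
width: 0.0005
```

move_arm --slide '[[0,0,0.003],[0,0,0.004],[0,0,0.004]]' --rot '[[0,0,0],[0,0,0],[0,0,0]]'

```text
time: 37.9
ee_pos: [0.4414, 0.136, 0.1404]
eef_rot: [0.0, 0.041, 0.999, 0.0]
wrist_force: [-6.9, -2.3, 19.7]
width: 0.0008
```

move_arm --slide '[[0,0,-0.05],[0,0,-0.15],[0,0,-0.25],[0,0,-0.34],[0,0,-0.44],[0,0,-0.44],[0,0,-0.44]]' --rot '[[0,0,0],[0,0,0],[0,0,0],[0,0,0],[0,0,0],[0,0,0],[0,0,0]]'

```text
time: 38.6
ee_pos: [0.4415, 0.1357, 0.3602]
eef_rot: [0.001, 0.041, 0.999, 0.0]
wrist_force: [0.1, 0.6, -0.9]
width: 0.0002
```

```bash
python3 - <<'E'
from h import *
st(); inch(); c=covers(('top','scene')); save(c,'s22.png',crop=(200,60,460,300),s=2.5); c=covers(('wrist',)); save(c,'w22.png',s=1.5); tray()
E
```

```text
t 38.6 pos [0.4415 0.1357 0.3602] q [1.300e-03 4.110e-02 9.992e-01 3.000e-04] F [ 0.1  0.6 -0.9] w 0.0002 j [ 0.71 -0.07 -1.03  1.75 -0.06  1.42  1.18]
charger x,y -0.0486 -0.0562 tip z 0.2902
top L few 0
top R n 44 slope->angle -0.044 z@-.05 0.0665
scene L n 138 slope->angle -0.000 z@-.05 0.0711
scene R n 116 slope->angle -0.002 z@-.05 0.0710
wrist L n 597 slope->angle 0.001 z@-.05 0.0699
wrist R n 584 slope->angle 0.003 z@-.05 0.0699
tray rect ((0.47862499952316284, -0.33988699316978455), (0.17184993624687195, 0.1508980095386505), 77.25253295898438) 463
```

View pics/s22.png

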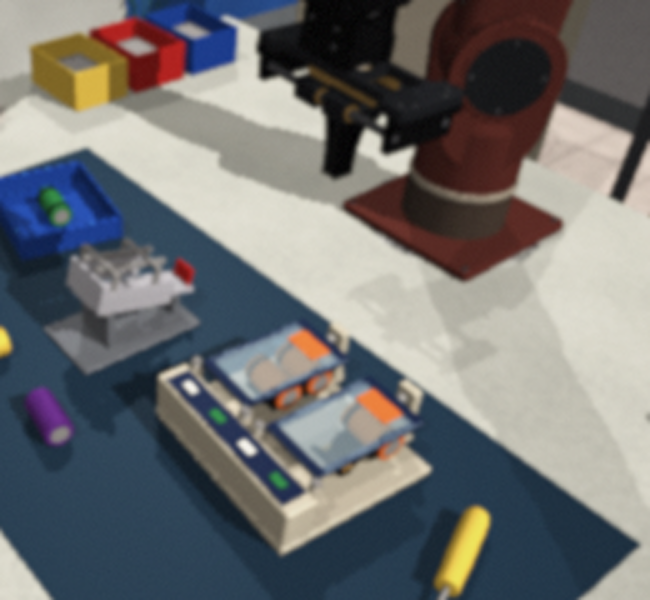

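View pics/w22.png

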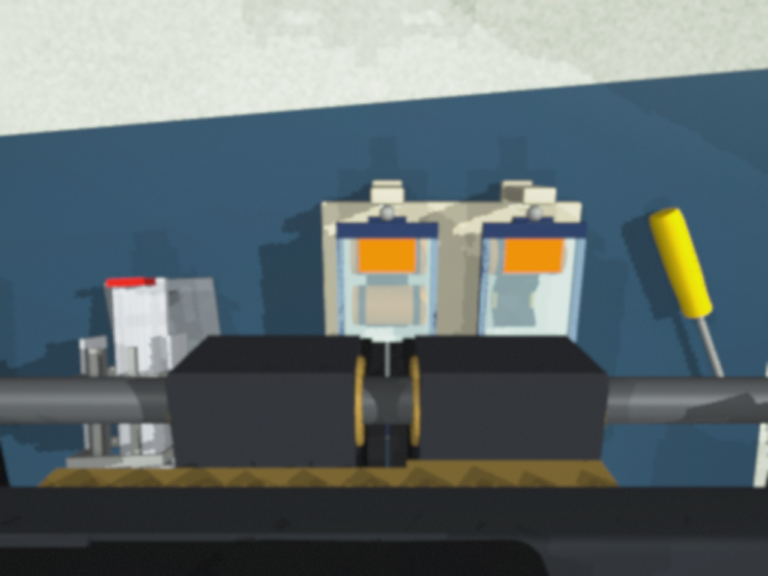

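Both covers are shut (slopes 0.001 and 0.003 in the wrist view, patch z 0.070–0.071). The feeder at (140,320) is empty, the cells lie under the covers, and the tray still holds the green cell. I hand it in.

```bash
python3 - <<'E'
from h import *
print(robot.finish_job())
E
```

```text
the job is handed in; nothing more can be done
None
```

The job is done and handed in at about 39 s of the 210 s allowed; `finish_job` reports no verdict.

- **Charged cell:** only one green cell was present. I took it from the left near cradle and laid it in the tray.
- **Drained cells:** the three orange cells went one by one into the right far, right near and left near cradles.
- **Covers:** I swept both covers down and pressed each until it snapped shut.

**Last checks:**
- **Cells:** before the covers closed, the cells were within about 3 mm of their places and 1–2° of square, with their tops at 56.5 mm. Under the closed covers I only checked by eye that they still lay in place.
- **Cover angles:** the wrist and scene cameras read about 0.00 rad on both covers, with the press patches at 70–71 mm.
- **Disagreeing reading:** the top camera gave -0.044 rad for the right cover, with the arm partly in its view. I put that down to occlusion.
- **Tray:** it was knocked about 2 cm to the right during the run. It still reads at its full outside size, and the green cell still shows inside it.
- **Feeder, meter and screwdriver:** the feeder is empty. The arm never went near the meter or the screwdriver. The screwdriver showed no movement in the last pictures; I did not measure either again.

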